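# Hold a field probe centred in the guide hole of a circuit-board test jig

## Robot

A 6-joint arm with a two-finger parallel gripper is mounted at the origin on the work surface. World frame = base frame: x ahead of the robot, y to its left, z up, the work surface at z = 0. Lengths are in m, angles in rad, forces in N, time in s.
With the tool pointing down it reaches from about 0.375 to 0.975 m from the base axis. Payload 3.8 kg.
Tool frame: the origin (TCP) lies at the very end of the fingers, on their centre line; the grasp point (between the pads) lies grasp_offset behind it (grasp_offset is the distance from the TCP to the grasp point, in m); z points along the fingers, y is the direction in which the jaws open and shut (so a half turn about z gives the same grasp; the last joint's range is limited). The gripper opens to 88 mm and grips with 3 to 60 N. Pads are 18 mm wide; open, the fingers measure 123 mm over their backs; the gripper's body (75 mm by 187 mm) begins 45 mm behind the grasp point.
Start: joints at [1.265, 0.264, 1.604, -0, 1.274, -0.037], TCP at [0.179, 0.651, 0.239] pointing down, gripper open.
Joint ranges: [-2.63, 2.63], [-0.94, 2.18], [0.31, 2.57], [-1.31, 4.45], [0, 2.66], [-2.55, 2.55]. Speed limits (rad/s): [2.57, 2.57, 3.14, 3.14, 3.14, 3.14].

## Interface

Orientations are given as a unit quaternion [w, x, y, z].
In Python, from cell import get_obs, read_camera, close_job, grasp_offset gives the robot as it stands.
- The arm moves only by the tool jog_arm, never from a script. Its argument "steps" is a list of rows, each a list of 3 entries, a list of its own where there are three numbers: the gripper's target within -1 to 1 (shut at 1, half-way at 0, fully open at -1), then the shift along the tool's x, y, z in mm, then the turn, a rotation vector about the tool's x, y, z in rad. In form: [[jaw, [x, y, z], [ax, ay, az]], ...]. A call has 1 to 20 rows; each row shifts and turns the commanded pose from where the row before left it, along the tool's axes as they then stand; what a row does not reach is not made up. A row lasts 1/10 s, in which the tool goes at most 50 mm and 8.59 degrees, less where a joint would pass 70% of its speed; a pose out of reach is approached as far as the arm can. A call is refused whole if a number of a shift passes 50 or a number of a turn 0.15, either way. A call with a gripper value outside its range is refused whole. The fingers move at their own pace and stop on an object; "newtons" is the grip in N (left out, the last holds). Time passes only in rows, so rows that do not move let the fingers close. It gives the time, the measured TCP pose, the force and the opening at its end, in the units of the state.
- get_obs(): the state, without advancing time (a new reading comes with each control period).
- read_camera(name): name is "side" or "top"; returns a dict with "color" (400x640x3 uint8, red, green, blue), "fx", "fy", "cx", "cy" (pixels), "R" (3x3) and "t" (3): a world point X has camera coordinates R X + t. Camera axes: x right, y down, z forward; pixel columns grow to the right and rows downward; lengths in m; the calibration is good to about 2 mm. A picture is of the moment at which its call begins. There is no depth.
- close_job(): hands the job in, once; it reports no verdict.
The state is a dict: "time_s": time; "q": joint angles; "dq": joint speeds; "tau": joint torques, N m; "position": TCP position; "tcp_rot": TCP orientation; "wrist_force": force on the tool from outside, world axes, zero at the start; "wrist_torque": the same for the moment, N m; "finger_gap": finger opening in m.
Only numpy, scipy, OpenCV 4.12 (cv2) and the standard library are available. Lean on these libraries where they do the work, as an engineer would, in place of code of your own. Each camera call takes 0.05 s, during which the arm holds its last target.

## Task

Get the test jig ready for a reading: pull the rubber dust plug out of its guide hole and leave it in the steel parts tray, then take the slim probe (the one with the thin rod) from the probe stand. Lower its rod straight down through the guide hole without ever touching the jig, until the tip hangs about midway between the guide plate and the circuit board below, upright and in the middle of the hole. Finish while still holding the probe there, steady and free of everything else, and leave the thick probe, phone, screwdriver and tin where they are.

Things in the scene. Friction and masses are not known exactly. Their poses are not given: they have to be found in the camera images.
- jig: Fixed test jig. Steel base 140 x 120 x 12 mm with a green circuit board on it (board top 14 mm, highest chip 17 mm above the bench), four 12 mm posts at the corners (x +-60, y +-50 mm) and an aluminium guide plate 140 x 120 x 10 mm on top (underside 70 mm, top 80 mm above the bench; post screw heads stand 3 mm higher). Origin: centre of the underside; x along the 140 mm side, z up. The gap between plate and board is open on all sides.
- guide_hole (a point): Centre of the mouth of the round guide hole, diameter 20 mm, straight through the 10 mm guide plate at its middle; this point lies in the plate's top face, 80 mm above the bench.
- plug: Loose black rubber dust plug, 30 g, sitting upright in the guide hole with slack, not tight: stem 16 mm across and 12 mm long, flange 30 mm across and 4 mm thick resting on the plate, round knob 22 mm across rising 34 mm above the flange. Origin: centre of the stem's bottom end; flange underside at z = 12 mm, knob from 16 to 50 mm; z up along its axis.
- tray: Fixed open steel parts tray, outside 150 (x) x 170 (y) x 26 mm high, walls and floor 4 mm. Origin: centre of the underside. Empty at the start.
- stand: Fixed probe stand, 80 x 190 mm, 100 mm high, open at front and back: a grey 8 mm top plate (top face 100 mm above the bench) with two 20 mm holes at y = -45 and y = +45 mm. Origin: centre of the underside; y along the row of holes.
- probe: The slim probe, loose, about 60 g, upright in one of the two stand holes (either one), hanging by its collar. From the tip up: steel rod 8 mm across and 75 mm long, dark collar 30 mm across from 75 to 81 mm, black round handle 18 mm across from 81 to 141 mm (three grey bands near its top). Origin: at the tip, on the axis; z up along the axis. In the stand the collar rests on the top plate and the tip is 25 mm above the bench.
- probe_tip (a point): The free lower end of the slim probe's rod, on its axis (same point as the origin of probe).
- thick_probe: The other probe in the stand, to be left there: rod 16 mm across and 75 mm long, collar 30 mm across, shorter and fatter black handle 26 mm across from 81 to 121 mm. Origin at its tip; z up.
- phone: Bystander: black phone-sized slab 72 x 150 x 8 mm lying on the bench. Origin: centre of the underside.
- screwdriver: Bystander: screwdriver with a black handle, 170 mm long, lying on the bench along its own x axis.
- flux_tin: Bystander: plain round aluminium tin, 48 mm across and 22 mm high, standing on the bench. Origin: centre of the underside.
Mind the look-alikes: they are no part of the job. What is shaped like the stand but purple is not meant. Of the things like the plug, leave any that is blue; of the rest the smaller one is meant.

How it is judged:
By the outcome, as a careful person would: the job done as asked, in the order asked, and still so for the second after the job is handed in, while the arm keeps its last pose, push and grip.
It also fails if it takes over 61 s, if anything falls off the work surface, if the arm or the gripper's body presses on something with over 40 N, if the wrist force passes 120 N, or if a joint passes its speed limit or range.

## Working session

There is one attempt and no reset: what is moved stays moved. The work goes in short steps, Python scripts to look and compute and a tool call to move; the robot and the scene stay as the last step left them, time stands still between calls to the robot, and variables do not carry over. Pictures are saved under pics/ and viewed, and the job is handed in when it is done.

Besides the shell and the picture viewer there is one more tool, called after ">>>" as name(argument=value, ...), one argument or row to a line, values as JSON. jog_arm: Moves the arm, as the interface text tells. Its arguments: {"type":"object","properties":{"steps":{"type":"array","items":{"type":"array"}},"newtons":{"type":"number"}},"required":["steps"]}

```bash
ls; mkdir -p pics; python3 - <<'E'
from cell import *
import cv2
print(get_obs(), grasp_offset)
for n in("side","top"):
    c=read_camera(n); cv2.imwrite(f"pics/{n}0.png",c["color"][:,:,::-1]); print(n,{k:c[k] for k in c if k!="color"})
E
```

```text
pics
{'time_s': 0.0, 'q': array([ 1.26509411e+00,  2.64730161e-01,  1.60533051e+00, -2.49296029e-06,
        1.27371501e+00, -3.68925260e-02]), 'dq': array([-1.86193758e-04, -1.12044287e-03, -3.67348117e-04,  1.24293984e-03,
       -5.69750315e-05,  1.37803013e-03]), 'tau': array([ 9.95658011e-04, -5.02114856e+01, -3.56874454e+01,  7.30217714e-02,
        2.94202147e-02, -1.49766411e-04]), 'position': array([0.17905702, 0.65009467, 0.23742699]), 'tcp_rot': array([-1.84886813e-04,  1.34000105e-01,  9.90980717e-01, -1.07574463e-03]), 'wrist_force': array([-0.06034343, -0.50612773, -0.22492976]), 'wrist_torque': array([-0.00567586,  0.00343631,  0.0028505 ]), 'finger_gap': 0.08867198042681745} 0.0187
side {'fx': 431.7388022841203, 'fy': 431.7388022841203, 'cx': 310.44641797767054, 'cy': 194.86348733996033, 'R': array([[ 0.74944022, -0.66199585, -0.01004262],
       [-0.4449454 , -0.49237088, -0.7480605 ],
       [ 0.49026825,  0.56509504, -0.66355455]]), 't': array([-0.36718445,  0.27445256,  0.91727519])}
top {'fx': 410.1174526359649, 'fy': 410.1174526359649, 'cx': 312.7679397461319, 'cy': 205.84466047569808, 'R': array([[-0.02300761, -0.99944344, -0.02415494],
       [-0.98715677,  0.02653215, -0.15753588],
       [ 0.15808909,  0.02022019, -0.9872178 ]]), 't': array([0.00414358, 0.49848126, 1.28882084])}
```

View pics/side0.png

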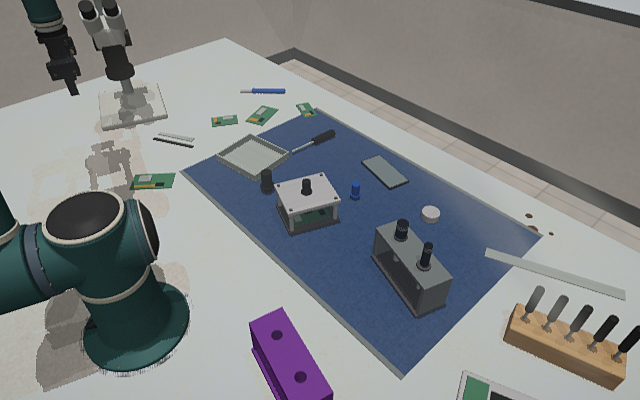

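View pics/top0.png

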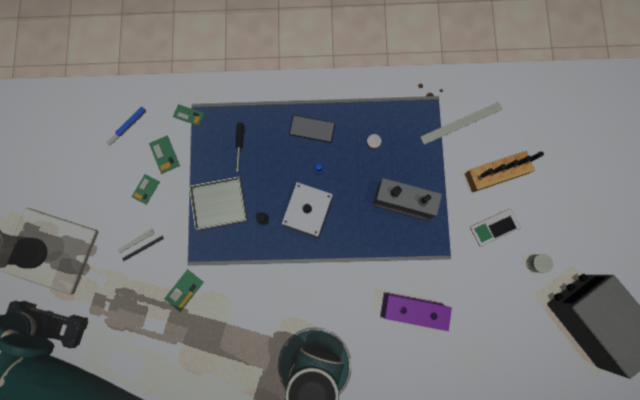

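Side view: jig at (308,200) with a black plug in it at (306,187), a larger black look-alike at (266,180), a blue one at (355,190). The grey stand is at (410,265), the purple one at (290,355), and the tray at (252,157). Next I'll enlarge these areas.

```bash
python3 - <<'E'
import cv2,numpy as np
s=cv2.imread("pics/side0.png");t=cv2.imread("pics/top0.png")
a=cv2.resize(s[150:325,240:470],None,fx=3.4,fy=3.4,interpolation=cv2.INTER_CUBIC)
b=cv2.resize(t[110:250,185:450],None,fx=3,fy=3,interpolation=cv2.INTER_CUBIC)
cv2.imwrite("pics/c1.png",a[:600,:800]);cv2.imwrite("pics/c2.png",b[:600,:800])
E
```

```text
(no output)
```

View pics/c1.png

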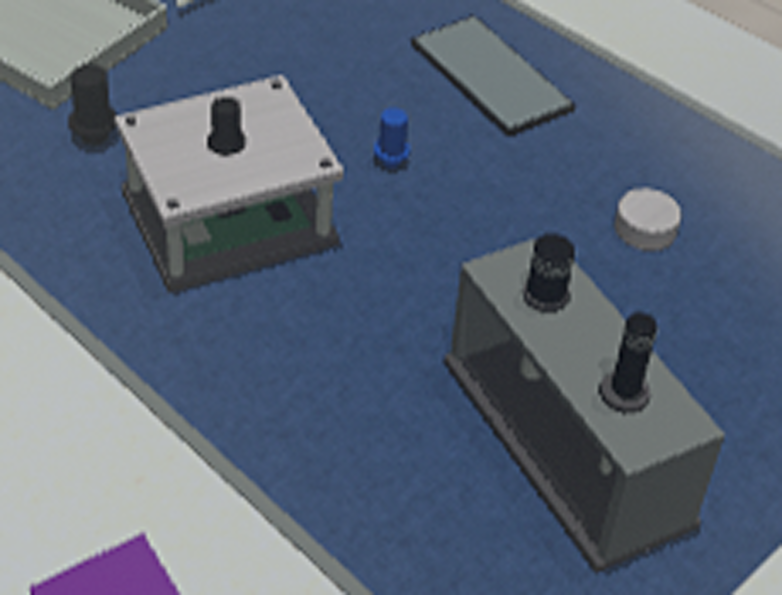

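View pics/c2.png

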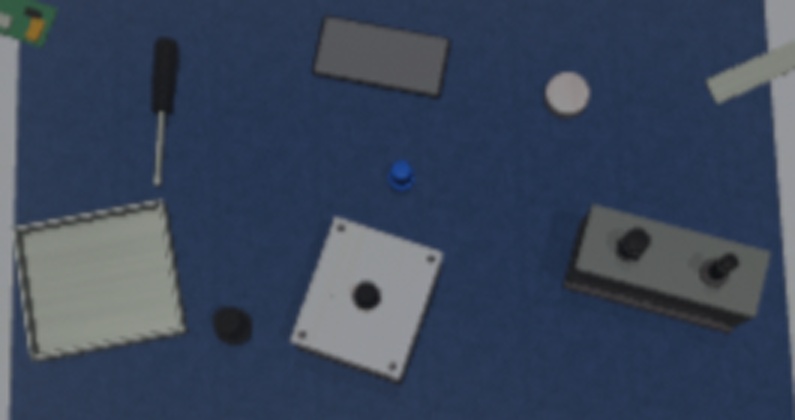

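Plug candidates: the black one in the jig hole (side 306,187), the larger black one on the bench (266,180) and the blue one (355,190). The smaller black one, seated in the guide hole, is the one meant. For the stand, the grey one at (410,265) is meant, not the purple one. The slim probe is the thinner, taller handle (side ~426,255; top ~425,199), and the thick probe is at (402,229). The enlarged crops above confirm all three.

Next I'll measure them.

```bash
cat > h.py <<'E'
from cell import *
import cv2,numpy as np
def ray(c,uv,z):
    uv=np.atleast_2d(np.asarray(uv,float)); R=c["R"];t=c["t"]
    d=np.c_[(uv[:,0]-c["cx"])/c["fx"],(uv[:,1]-c["cy"])/c["fy"],np.ones(len(uv))]@R
    o=-R.T@t; return o+d*((z-o[2])/d[:,2])[:,None]
def proj(c,X):
    p=np.atleast_2d(X)@c["R"].T+c["t"]; return np.c_[c["fx"]*p[:,0]/p[:,2]+c["cx"],c["fy"]*p[:,1]/p[:,2]+c["cy"]]
def tri(ca,ua,cb,ub):
    A=[];b=[]
    for c,u in((ca,ua),(cb,ub)):
        x=(u[0]-c["cx"])/c["fx"];y=(u[1]-c["cy"])/c["fy"];R=c["R"];t=c["t"]
        A+= [R[0]-x*R[2],R[1]-y*R[2]]; b+=[x*t[2]-t[0],y*t[2]-t[1]]
    s=np.linalg.lstsq(np.array(A),np.array(b),rcond=None); return s[0],s[1]
E
python3 - <<'E'
from h import *
s=cv2.imread("pics/side0.png");t=cv2.imread("pics/top0.png")
for n,im,pts in(("side",s,dict(plate=[(290,190),(330,200)],tin=[(430,212)],stand=[(420,245),(385,232),(440,285)],tray=[(250,155)],mat=[(300,250)])),("top",t,dict(plate=[(295,200),(320,215)],stand=[(405,190),(385,185)],tray=[(215,205)],mat=[(270,160)]))):
    hsv=cv2.cvtColor(im,cv2.COLOR_BGR2HSV)
    for k,v in pts.items():
        print(n,k,[(im[y,x].tolist(),hsv[y,x].tolist()) for x,y in v])
E
```

```text
side plate [([167, 167, 168], [0, 2, 168]), ([171, 171, 173], [0, 3, 173])]
side tin [([166, 166, 168], [0, 3, 168])]
side stand [([117, 118, 112], [85, 13, 118]), ([118, 119, 113], [85, 13, 119]), ([66, 66, 61], [90, 19, 66])]
side tray [([157, 163, 158], [55, 9, 163])]
side mat [([108, 79, 62], [109, 109, 108])]
top plate [([149, 148, 146], [100, 5, 149]), ([154, 149, 147], [111, 12, 154])]
top stand [([93, 94, 91], [80, 8, 94]), ([93, 94, 91], [80, 8, 94])]
top tray [([132, 141, 136], [47, 16, 141])]
top mat [([81, 54, 38], [109, 135, 81])]
```

```bash
python3 - <<'E'
from h import *
ims={n:read_camera(n) for n in("side","top")}
def fit(n,seed,z,tol,nm):
    c=ims[n];im=cv2.GaussianBlur(c["color"],(1,1),0)
    g=np.zeros((402,642),np.uint8)
    # color within tol of seed median colour
    x,y=seed; col=np.median(im[y-2:y+3,x-2:x+3].reshape(-1,3),0)
    m=(np.abs(im.astype(int)-col).max(2)<tol).astype(np.uint8)
    _,l=cv2.connectedComponents(m,connectivity=4); m=(l==l[y,x]).astype(np.uint8)
    cs,_=cv2.findContours(m,cv2.RETR_EXTERNAL,cv2.CHAIN_APPROX_NONE)
    k=max(cs,key=cv2.contourArea)[:,0]
    P=ray(c,k,z)[:,:2].astype(np.float32)
    r=cv2.minAreaRect(cv2.convexHull(P*1000))
    print(n,nm,"ctr",np.round(r[0],1),"size",np.round(r[1],1),"ang",round(r[2],1), "box",np.round(cv2.boxPoints(r)).tolist())
fit("side",(290,190),.08,22,"plate");fit("top",(295,205),.08,30,"plate")
fit("side",(385,232),.1,22,"stand");fit("top",(410,190),.1,17,"stand")
fit("side",(250,155),.004,25,"trayfloor");fit("top",(215,205),.004,25,"trayfloor")
fit("side",(430,212),.022,22,"tin");fit("top",(374,141),.022,25,"tin")
E
```

```text
side plate ctr [487.4  12.6] size [119.5 140. ] ang 69.5 box [[401.0, -19.0], [532.0, -68.0], [574.0, 44.0], [443.0, 93.0]]
top plate ctr [484.4  10.2] size [118.7 138.7] ang 69.3 box [[399.0, -21.0], [528.0, -70.0], [570.0, 41.0], [441.0, 90.0]]
side stand ctr [ 513.9 -304.2] size [188.4  70.2] ang 72.7 box [[452.0, -384.0], [519.0, -405.0], [575.0, -225.0], [508.0, -204.0]]
top stand ctr [ 510.8 -306.7] size [185.9  68.7] ang 72.9 box [[451.0, -385.0], [516.0, -406.0], [571.0, -228.0], [505.0, -208.0]]
side trayfloor ctr [528.6 322.5] size [129.7 150. ] ang 9.1 box [[453.0, 386.0], [476.0, 238.0], [604.0, 259.0], [581.0, 407.0]]
top trayfloor ctr [521.  308.4] size [140.3 159.9] ang 9.2 box [[439.0, 376.0], [465.0, 218.0], [603.0, 241.0], [577.0, 399.0]]
side tin ctr [ 720.9 -215.8] size [41.7 44.5] ang 47.9 box [[690.0, -216.0], [723.0, -246.0], [751.0, -215.0], [718.0, -185.0]]
top tin ctr [ 717.7 -218.5] size [40.3 38.4] ang 88.2 box [[698.0, -238.0], [736.0, -239.0], [738.0, -199.0], [699.0, -198.0]]
```

```bash
python3 - <<'E'
from h import *
ims={n:read_camera(n) for n in("side","top")}
S=ims["side"];T=ims["top"]
d=np.array([.297,.955]); c=np.array([.5125,-.3055])
for nm,p in(("slim -45",c-.045*d),("thick +45",c+.045*d)):
  for z in(.1,.106,.166): print(nm,z,np.round(p,4),"side",proj(S,[*p,z])[0].round(1),"top",proj(T,[*p,z])[0].round(1))
h=np.array([.486,.0114])
for z in(.08,.084,.118):print("plug",z,proj(S,[*h,z])[0].round(1),proj(T,[*h,z])[0].round(1))
# big plug base rough
print("bigplug",ray(S,(266,190),0.0).round(3),ray(T,(262,218),.06).round(3))
a=cv2.resize(S["color"][225:300,370:460,::-1],None,fx=8,fy=8,interpolation=cv2.INTER_NEAREST)
b=cv2.resize(T["color"][170:225,370:445,::-1],None,fx=8,fy=8,interpolation=cv2.INTER_NEAREST)
cv2.imwrite("pics/c3.png",a);cv2.imwrite("pics/c4.png",b)
a=cv2.resize(S["color"][170:240,270:350,::-1],None,fx=8,fy=8,interpolation=cv2.INTER_NEAREST);cv2.imwrite("pics/c5.png",a)
E
```

```text
slim -45 0.1 [ 0.4991 -0.3485] side [424.1 266.5] top [422.8 199.6]
slim -45 0.106 [ 0.4991 -0.3485] side [424.6 264.7] top [423.3 199.3]
slim -45 0.166 [ 0.4991 -0.3485] side [429.6 245.2] top [428.2 195.7]
thick +45 0.1 [ 0.5259 -0.2625] side [400.2 237.5] top [394.3 191.8]
thick +45 0.106 [ 0.5259 -0.2625] side [400.6 235.7] top [394.6 191.5]
thick +45 0.166 [ 0.5259 -0.2625] side [404.2 216.3] top [398.2 187.5]
plug 0.08 [306. 192.] [306.3 207.9]
plug 0.084 [306.  190.9] [306.2 207.7]
plug 0.118 [305.8 180.7] [305.8 206. ]
bigplug [[ 0.466  0.165 -0.   ]] [[0.46  0.154 0.06 ]]
```

View pics/c3.png

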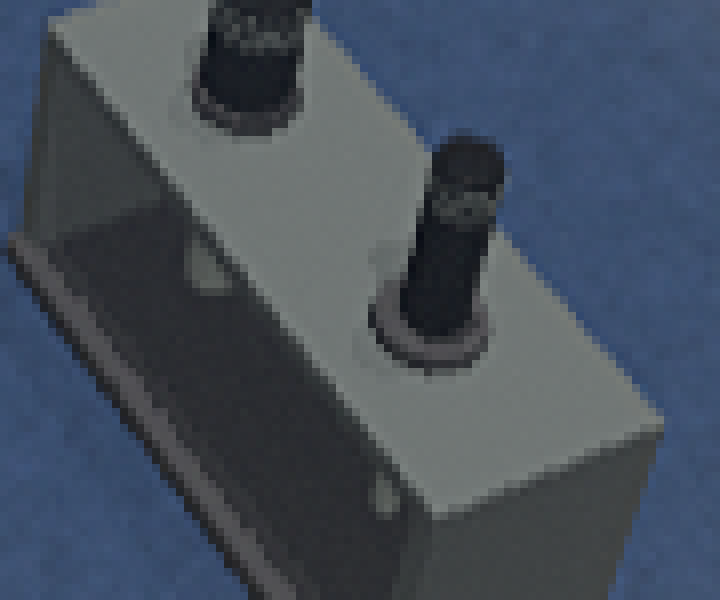

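View pics/c4.png

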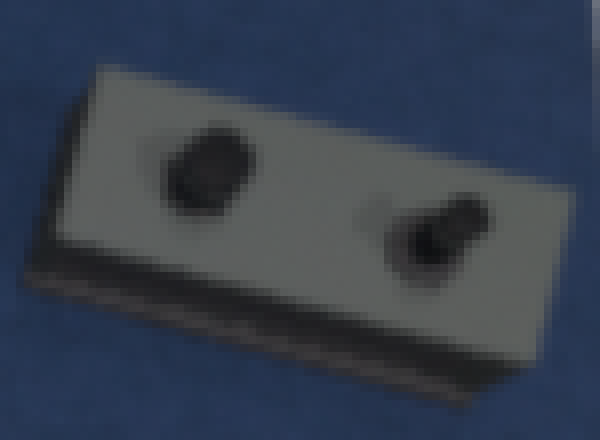

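View pics/c5.png

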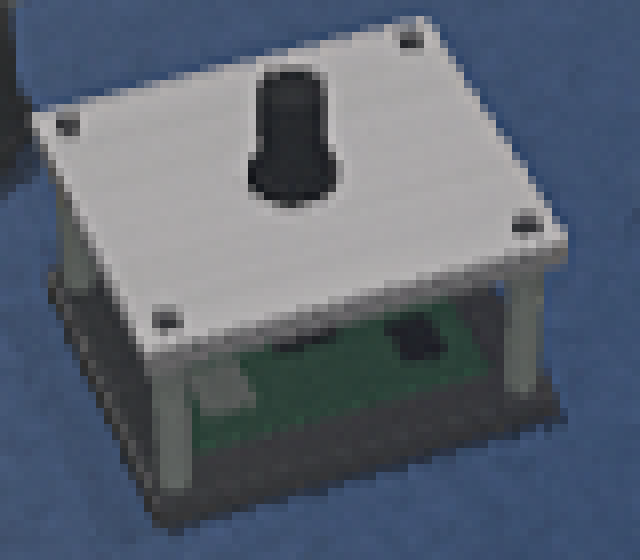

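```bash
cat >> h.py <<'E'
from scipy.spatial.transform import Rotation as Ro
def go(p):
    o=get_obs(); w,x,y,z=o["tcp_rot"]; R=Ro.from_quat([x,y,z,w])
    print("t",round(o["time_s"],2),"pos",(o["position"]*1000).round(1),"gap",round(o["finger_gap"]*1000,1),"F",o["wrist_force"].round(1),"q",o["q"].round(2))
    print("tool axes\n",R.as_matrix().T.round(4)); print("shift mm",(R.inv().apply(np.array(p)-o["position"])*1000).round(1))
E
python3 - <<'E'
from h import *
S=read_camera("side");T=read_camera("top")
print(tri(S,(428.3,245.2),T,(428.75,196.6)))
go([.486,.0114,.237])
E
```

```text
(array([ 0.49528619, -0.34844988,  0.16921583]), array([1.03300613e-06]))
t 0.4 pos [179.2 650.7 238.5] gap 88.1 F [-0.4  0.1  0.6] q [ 1.27  0.26  1.6  -0.    1.27 -0.04]
tool axes
 [[-9.641e-01  2.656e-01  0.000e+00]
 [ 2.656e-01  9.641e-01 -3.000e-04]
 [-1.000e-04 -3.000e-04 -1.000e+00]]
shift mm [-465.5 -534.8    1.7]
```

>>> jog_arm(
  steps=[
    [-0.3,[-31,-35.6,0],[0,0,0]],
    [-0.3,[-31,-35.6,0],[0,0,0]],
    [-0.3,[-31,-35.6,0],[0,0,0]],
    [-0.3,[-31,-35.6,0],[0,0,0]],
    [-0.3,[-31,-35.6,0],[0,0,0]],
    [-0.3,[-31,-35.6,0],[0,0,0]],
    [-0.3,[-31,-35.6,0],[0,0,0]],
    [-0.3,[-31,-35.6,0],[0,0,0]],
    [-0.3,[-31,-35.6,0],[0,0,0]],
    [-0.3,[-31,-35.6,0],[0,0,0]],
    [-0.3,[-31,-35.6,0],[0,0,0]],
    [-0.3,[-31,-35.6,0],[0,0,0]],
    [-0.3,[-31,-35.6,0],[0,0,0]],
    [-0.3,[-31,-35.6,0],[0,0,0]],
    [-0.3,[-31,-35.6,0],[0,0,0]],
    [-0.3,[0,0,0],[0,0,0]],
    [-0.3,[0,0,0],[0,0,0]],
  ],
  newtons=15,
)

```text
time_s: 2.1
position: [0.4858, 0.0116, 0.2386]
tcp_rot: [-0.0, 0.136, 0.991, 0.0]
wrist_force: [-0.6, 0.5, -0.3]
finger_gap: 0.0572
```

```bash
python3 - <<'E'
from h import *
go([.486,.0114,.090])
S=read_camera("side");T=read_camera("top")
a=np.vstack([S["color"][100:260,150:470],T["color"][120:280,150:470]])[:,:,::-1]
cv2.imwrite("pics/m1.png",cv2.resize(a,None,fx=1.8,fy=1.8))
E
```

```text
t 2.1 pos [485.8  11.6 238.6] gap 57.2 F [-0.6  0.5 -0.3] q [-0.03 -0.1   2.    0.    1.25 -1.33]
tool axes
 [[-9.633e-01  2.685e-01  7.000e-04]
 [ 2.685e-01  9.633e-01  4.000e-04]
 [-5.000e-04  6.000e-04 -1.000e+00]]
shift mm [ -0.4  -0.2 148.6]
```

View pics/m1.png

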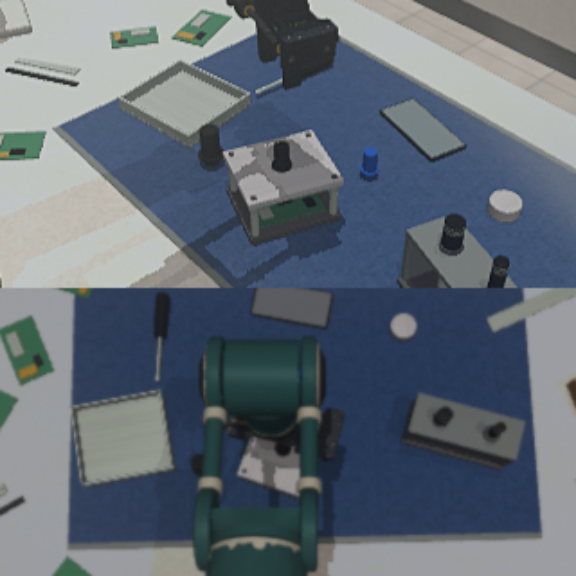

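The gripper is above the plug with the jaws open about 57 mm. The top view is partly covered by the arm. Descending onto the knob.

>>> jog_arm(
  steps=[
    [-0.3,[0,0,35],[0,0,0]],
    [-0.3,[0,0,35],[0,0,0]],
    [-0.3,[0,0,35],[0,0,0]],
    [-0.3,[0,0,20],[0,0,0]],
    [-0.3,[0,0,15],[0,0,0]],
    [-0.3,[0,0,9],[0,0,0]],
    [-0.3,[0,0,0],[0,0,0]],
    [-0.3,[0,0,0],[0,0,0]],
  ],
)

```text
time_s: 3.0
position: [0.486, 0.0132, 0.0904]
tcp_rot: [0.0, 0.133, 0.991, 0.0]
wrist_force: [0.7, 0.3, 0.0]
finger_gap: 0.0574
```

```bash
python3 - <<'E'
from h import *
go([.486,.0114,.090])
S=read_camera("side")
cv2.imwrite("pics/m2.png",cv2.resize(S["color"][100:260,230:430,::-1],None,fx=3.5,fy=3.5))
E
```

```text
t 3.0 pos [486.   13.2  90.4] gap 57.4 F [0.7 0.3 0. ] q [-0.02  0.05  2.14  0.    0.94 -1.33]
tool axes
 [[-9.644e-01  2.643e-01 -8.000e-04]
 [ 2.643e-01  9.644e-01  3.000e-04]
 [ 8.000e-04  1.000e-04 -1.000e+00]]
shift mm [-0.4 -1.8  0.4]
```

View pics/m2.png

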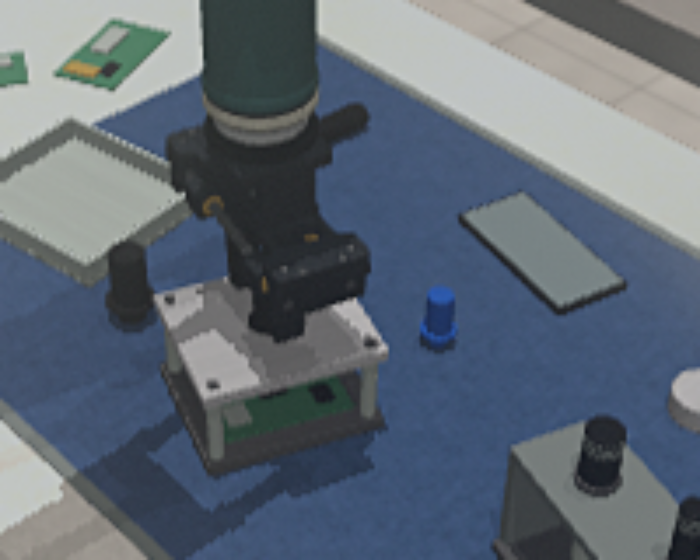

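The fingers straddle the knob just above the plate. Closing.

>>> jog_arm(
  steps=[
    [1,[0,0,0],[0,0,0]],
    [1,[0,0,0],[0,0,0]],
    [1,[0,0,0],[0,0,0]],
    [1,[0,0,0],[0,0,0]],
    [1,[0,0,0],[0,0,0]],
    [1,[0,0,0],[0,0,0]],
    [1,[0,0,0],[0,0,0]],
    [1,[0,0,0],[0,0,0]],
  ],
  newtons=15,
)

```text
time_s: 3.85
position: [0.4859, 0.0123, 0.0899]
tcp_rot: [0.0, 0.134, 0.991, -0.0]
wrist_force: [-0.8, -0.8, 1.9]
finger_gap: 0.0213
```

Gap is 21 mm, which matches the 22 mm knob. Lifting straight up.

>>> jog_arm(
  steps=[
    [1,[0,0,-5],[0,0,0]],
    [1,[0,0,-10],[0,0,0]],
    [1,[0,0,-20],[0,0,0]],
    [1,[0,0,-25],[0,0,0]],
    [1,[0,0,-25],[0,0,0]],
    [1,[0,0,-20],[0,0,0]],
    [1,[0,0,-5],[0,0,0]],
    [1,[0,0,0],[0,0,0]],
  ],
)

```text
time_s: 4.65
position: [0.4865, 0.0125, 0.201]
tcp_rot: [0.001, 0.134, 0.991, 0.0]
wrist_force: [-0.9, 0.4, -0.6]
finger_gap: 0.0217
```

```bash
python3 - <<'E'
from h import *
go([.525,.315,.200])
S=read_camera("side")
cv2.imwrite("pics/m3.png",cv2.resize(S["color"][60:260,230:430,::-1],None,fx=3,fy=3))
E
```

```text
t 4.65 pos [486.5  12.5 201. ] gap 21.7 F [-0.9  0.4 -0.6] q [-0.03 -0.07  2.04  0.    1.17 -1.33]
tool axes
 [[-9.641e-01  2.655e-01 -2.600e-03]
 [ 2.655e-01  9.641e-01  8.000e-04]
 [ 2.700e-03  1.000e-04 -1.000e+00]]
shift mm [ 43.2 301.8   1.1]
```

View pics/m3.png

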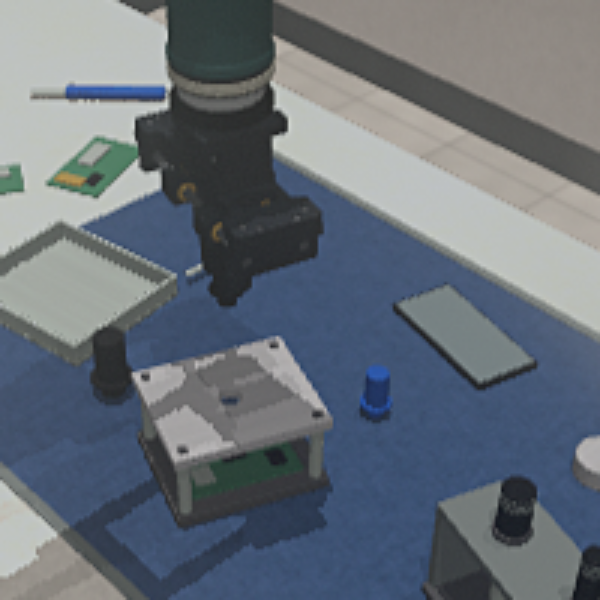

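The plug is out and the open hole shows at about (307,193). Carrying it to the tray.

>>> jog_arm(
  steps=[
    [1,[2,15,0],[0,0,0]],
    [1,[4,30,0],[0,0,0]],
    [1,[5,35,0],[0,0,0]],
    [1,[5,35,0],[0,0,0]],
    [1,[5,35,0],[0,0,0]],
    [1,[5,35,0],[0,0,0]],
    [1,[5,35,0],[0,0,0]],
    [1,[5,35,0],[0,0,0]],
    [1,[4,30,0],[0,0,0]],
    [1,[3,17,0],[0,0,0]],
    [1,[0,0,20],[0,0,0]],
    [1,[0,0,35],[0,0,0]],
    [1,[0,0,40],[0,0,0]],
    [1,[0,0,35],[0,0,0]],
    [1,[0,0,15],[0,0,0]],
    [1,[0,0,5],[0,0,0]],
    [1,[0,0,0],[0,0,0]],
    [1,[0,0,0],[0,0,0]],
  ],
)

```text
time_s: 6.5
position: [0.5259, 0.3156, 0.0516]
tcp_rot: [0.001, 0.134, 0.991, 0.001]
wrist_force: [0.9, -0.4, -0.1]
finger_gap: 0.0216
```

```bash
python3 - <<'E'
from h import *
go([.525,.315,.0275])
S=read_camera("side")
cv2.imwrite("pics/m4.png",cv2.resize(S["color"][60:260,180:380,::-1],None,fx=3,fy=3))
E
```

```text
t 6.5 pos [525.9 315.6  51.6] gap 21.6 F [ 0.9 -0.4 -0.1] q [ 0.5   0.32  1.9  -0.    0.91 -0.8 ]
tool axes
 [[-0.964   0.2657 -0.0022]
 [ 0.2657  0.964   0.0021]
 [ 0.0027  0.0014 -1.    ]]
shift mm [ 0.8 -0.9 24.1]
```

View pics/m4.png

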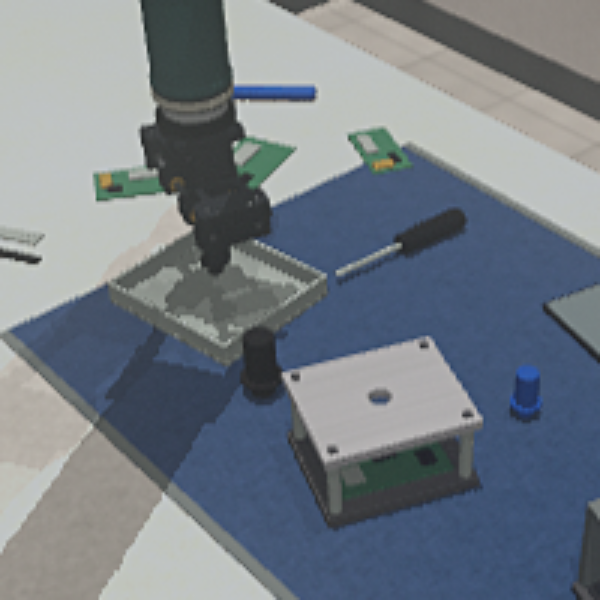

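The plug is over the tray, and the open hole is at side (306.7,192). Lowering and releasing.

>>> jog_arm(
  steps=[
    [1,[0,0,12],[0,0,0]],
    [1,[0,0,8],[0,0,0]],
    [1,[0,0,4],[0,0,0]],
    [1,[0,0,0],[0,0,0]],
    [1,[0,0,0],[0,0,0]],
    [0.3,[0,0,0],[0,0,0]],
    [0,[0,0,0],[0,0,0]],
    [0,[0,0,0],[0,0,0]],
    [0,[0,0,0],[0,0,0]],
    [0,[0,0,0],[0,0,0]],
    [0,[0,0,-10],[0,0,0]],
    [0,[0,0,-20],[0,0,0]],
    [0,[0,0,-35],[0,0,0]],
    [0,[0,0,-40],[0,0,0]],
    [0,[0,0,-40],[0,0,0]],
    [0,[0,0,-40],[0,0,0]],
    [0,[0,0,-20],[0,0,0]],
    [0,[0,0,0],[0,0,0]],
  ],
)

```text
time_s: 8.35
position: [0.5269, 0.3163, 0.2365]
tcp_rot: [0.004, 0.134, 0.991, 0.003]
wrist_force: [-0.1, -0.2, -1.0]
finger_gap: 0.0439
```

```bash
python3 - <<'E'
from h import *
go([.497,-.3485,.232])
S=read_camera("side");T=read_camera("top")
cv2.imwrite("pics/m5.png",cv2.resize(S["color"][60:260,180:380,::-1],None,fx=3,fy=3))
E
```

```text
t 8.35 pos [526.9 316.3 236.5] gap 43.9 F [-0.1 -0.2 -1. ] q [ 0.5   0.15  1.75 -0.    1.24 -0.8 ]
tool axes
 [[-0.9641  0.2656 -0.0068]
 [ 0.2656  0.9641  0.0065]
 [ 0.0082  0.0045 -1.    ]]
shift mm [-147.7 -648.9    1.2]
```

View pics/m5.png

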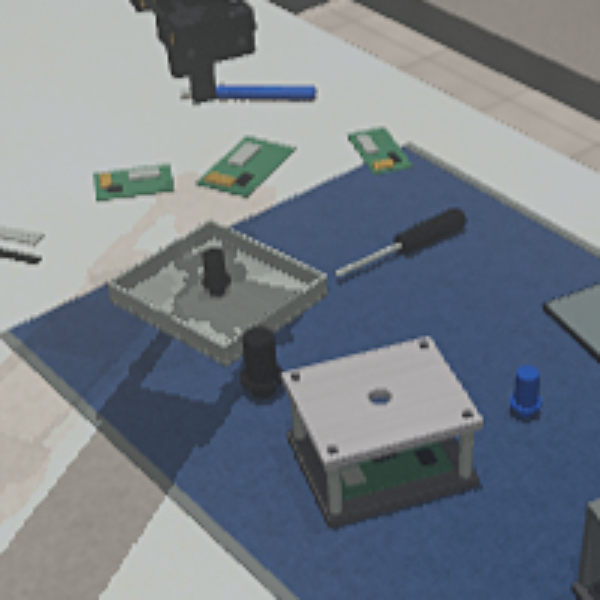

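The plug stands in the tray. The tool has tilted about 0.5°, so I'll correct that on the way to the probe.

>>> jog_arm(
  steps=[
    [0,[-5,-24,0],[0.0065,0.0067,0]],
    [0,[-9,-40,0],[0,0,0]],
    [0,[-9,-40,0],[0,0,0]],
    [0,[-9,-40,0],[0,0,0]],
    [0,[-9,-40,0],[0,0,0]],
    [0,[-9,-40,0],[0,0,0]],
    [0,[-9,-40,0],[0,0,0]],
    [0,[-9,-40,0],[0,0,0]],
    [0,[-9,-40,0],[0,0,0]],
    [0,[-9,-40,0],[0,0,0]],
    [0,[-9,-40,0],[0,0,0]],
    [0,[-9,-40,0],[0,0,0]],
    [0,[-9,-40,0],[0,0,0]],
    [0,[-9,-40,0],[0,0,0]],
    [0,[-9,-40,0],[0,0,0]],
    [0,[-9,-40,0],[0,0,0]],
    [0,[-7,-24,0],[0,0,0]],
    [0,[0,0,0],[0,0,0]],
    [0,[0,0,0],[0,0,0]],
  ],
)

```text
time_s: 10.35
position: [0.4929, -0.348, 0.2311]
tcp_rot: [-0.006, 0.135, 0.991, -0.001]
wrist_force: [-0.4, 0.8, 0.8]
finger_gap: 0.0441
```

```bash
cat >> h.py <<'E'
def tilt():
    w,x,y,z=get_obs()["tcp_rot"]; R=Ro.from_quat([x,y,z,w]); zc=R.apply([0,0,1])
    print("level turn",R.inv().apply(np.cross(zc,[0,0,-1])).round(4))
E
python3 - <<'E'
from h import *
go([.497,-.3485,.121]);tilt()
S=read_camera("side");T=read_camera("top")
a=np.hstack([S["color"][140:330,330:530],T["color"][110:300,340:540]])[:,:,::-1]
cv2.imwrite("pics/m6.png",cv2.resize(a,None,fx=2,fy=2))
E
```

```text
t 10.35 pos [ 492.9 -348.   231.1] gap 44.1 F [-0.4  0.8  0.8] q [-0.65  0.14  1.77 -0.01  1.24 -1.95]
tool axes
 [[-0.9637  0.2669  0.0111]
 [ 0.2669  0.9637 -0.0042]
 [-0.0118 -0.0011 -0.9999]]
shift mm [ -5.3   1.1 110.1]
level turn [-0.0042 -0.0111 -0.    ]
```

View pics/m6.png

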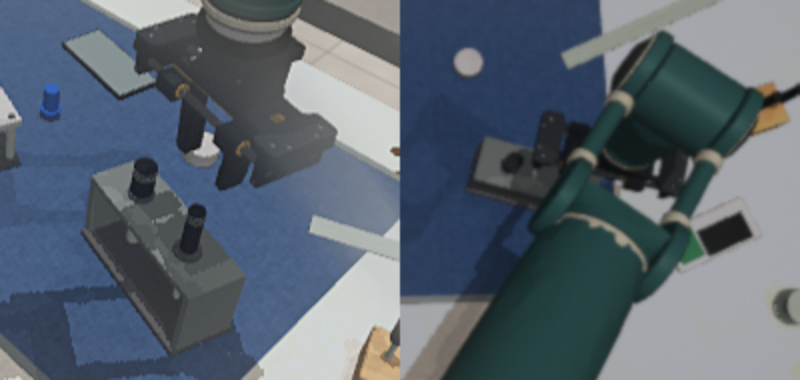

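>>> jog_arm(
  steps=[
    [0,[-4,1,10],[-0.0042,-0.0111,0]],
    [0,[0,0,10],[0,0,0]],
    [0,[0,0,10],[0,0,0]],
    [0,[0,0,0],[0,0,0]],
    [0,[0,0,0],[0,0,0]],
  ],
)

```text
time_s: 10.95
position: [0.498, -0.3484, 0.203]
tcp_rot: [0.001, 0.134, 0.991, -0.001]
wrist_force: [1.0, 0.1, -0.6]
finger_gap: 0.044
```

```bash
python3 - <<'E'
from h import *
go([.497,-.3485,.118]);tilt()
S=read_camera("side")
for z in (.2,.166,.14):print(proj(S,[*get_obs()["position"][:2],z]).round(1))
cv2.imwrite("pics/m7.png",cv2.resize(S["color"][170:310,360:510,::-1],None,fx=4,fy=4))
E
```

```text
t 10.95 pos [ 498.  -348.4  203. ] gap 44.0 F [ 1.   0.1 -0.6] q [-0.65  0.16  1.8  -0.    1.18 -1.95]
tool axes
 [[-0.9642  0.2652 -0.0031]
 [ 0.2652  0.9642 -0.0018]
 [ 0.0025 -0.0026 -1.    ]]
shift mm [ 1.2 -0.2 85. ]
level turn [-0.0018  0.0031  0.    ]
[[432.5 233.7]]
[[429.5 245.6]]
[[427.2 254.2]]
```

View pics/m7.png

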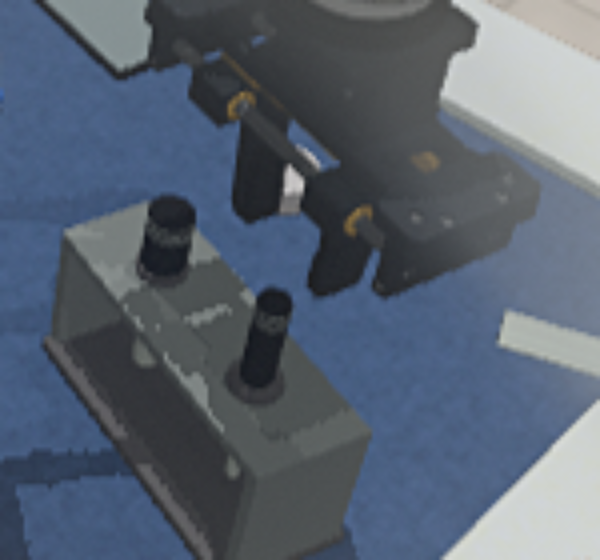

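The fingers are centred over the slim probe's handle (side ~428,245), and the thick probe is clear of them. Descending.

>>> jog_arm(
  steps=[
    [0,[1,0,20],[-0.0018,0.0031,0]],
    [0,[0,0,20],[0,0,0]],
    [0,[0,0,20],[0,0,0]],
    [0,[0,0,15],[0,0,0]],
    [0,[0,0,8],[0,0,0]],
    [0,[0,0,2],[0,0,0]],
    [0,[0,0,0],[0,0,0]],
    [0,[0,0,0],[0,0,0]],
  ],
)

```text
time_s: 11.8
position: [0.4981, -0.3493, 0.1199]
tcp_rot: [0.001, 0.134, 0.991, -0.001]
wrist_force: [0.2, 0.2, 0.7]
finger_gap: 0.0439
```

```bash
python3 - <<'E'
from h import *
go([.497,-.3485,.118]);tilt()
S=read_camera("side")
cv2.imwrite("pics/m8.png",cv2.resize(S["color"][170:310,360:510,::-1],None,fx=4,fy=4))
E
```

```text
t 11.8 pos [ 498.1 -349.3  119.9] gap 43.9 F [0.2 0.2 0.7] q [-0.65  0.24  1.87 -0.    1.03 -1.95]
tool axes
 [[-0.9641  0.2655 -0.003 ]
 [ 0.2655  0.9641 -0.0012]
 [ 0.0026 -0.002  -1.    ]]
shift mm [1.3 0.5 1.9]
level turn [-0.0012  0.003  -0.    ]
```

View pics/m8.png

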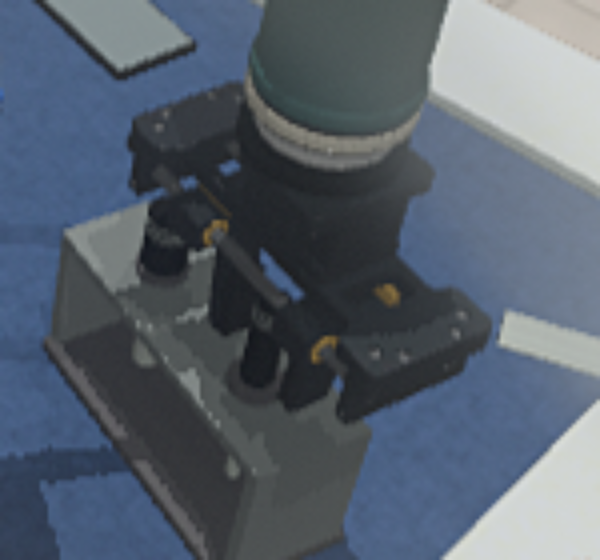

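>>> jog_arm(
  steps=[
    [0,[2,0,1],[-0.0012,0.003,0]],
    [0,[0,0,0],[0,0,0]],
    [0.5,[0,0,0],[0,0,0]],
    [0.7,[0,0,0],[0,0,0]],
    [1,[0,0,0],[0,0,0]],
    [1,[0,0,0],[0,0,0]],
    [1,[0,0,0],[0,0,0]],
    [1,[0,0,0],[0,0,0]],
    [1,[0,0,0],[0,0,0]],
    [1,[0,0,0],[0,0,0]],
  ],
  newtons=25,
)

```text
time_s: 12.85
position: [0.4955, -0.3482, 0.1178]
tcp_rot: [-0.001, 0.134, 0.991, 0.001]
wrist_force: [0.2, 0.4, 0.3]
finger_gap: 0.0171
```

```bash
python3 - <<'E'
from h import *
go([.497,-.3485,.118]);tilt()
S=read_camera("side")
cv2.imwrite("pics/m9.png",cv2.resize(S["color"][170:310,360:510,::-1],None,fx=4,fy=4))
E
```

```text
t 12.85 pos [ 495.5 -348.2  117.8] gap 17.1 F [0.2 0.4 0.3] q [-0.65  0.24  1.87  0.    1.03 -1.96]
tool axes
 [[-9.641e-01  2.655e-01  1.700e-03]
 [ 2.655e-01  9.641e-01  8.000e-04]
 [-1.500e-03  1.200e-03 -1.000e+00]]
shift mm [-1.5  0.1 -0.2]
level turn [ 0.0008 -0.0017 -0.    ]
```

View pics/m9.png

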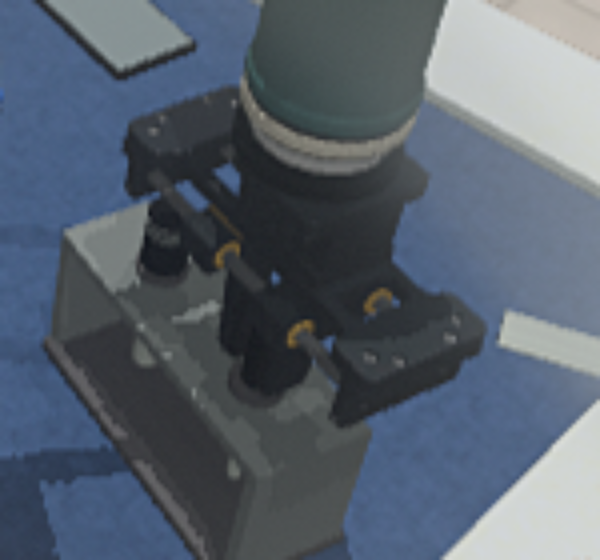

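Gripped with a 17 mm gap on the 18 mm handle. Lifting straight up.

>>> jog_arm(
  steps=[
    [1,[0,0,-5],[0,0,0]],
    [1,[0,0,-10],[0,0,0]],
    [1,[0,0,-15],[0,0,0]],
    [1,[0,0,-20],[0,0,0]],
    [1,[0,0,-20],[0,0,0]],
    [1,[0,0,-20],[0,0,0]],
    [1,[0,0,-20],[0,0,0]],
    [1,[0,0,-15],[0,0,0]],
    [1,[0,0,-5],[0,0,0]],
    [1,[0,0,0],[0,0,0]],
  ],
)

```text
time_s: 13.9
position: [0.4962, -0.3488, 0.2492]
tcp_rot: [0.0, 0.134, 0.991, -0.0]
wrist_force: [-0.2, 0.1, 0.0]
finger_gap: 0.0175
```

```bash
python3 - <<'E'
from h import *
go([.486,.012,.25]);tilt()
S=read_camera("side");T=read_camera("top")
a=np.hstack([S["color"][120:310,330:530],T["color"][110:300,340:540]])[:,:,::-1]
cv2.imwrite("pics/m10.png",cv2.resize(a,None,fx=2,fy=2))
E
```

```text
t 13.9 pos [ 496.2 -348.8  249.2] gap 17.5 F [-0.2  0.1  0. ] q [-0.65  0.13  1.74 -0.    1.27 -1.96]
tool axes
 [[-9.641e-01  2.656e-01 -5.000e-04]
 [ 2.656e-01  9.641e-01 -2.000e-04]
 [ 4.000e-04 -3.000e-04 -1.000e+00]]
shift mm [105.6 345.2  -0.9]
level turn [-0.0002  0.0005 -0.    ]
```

View pics/m10.png

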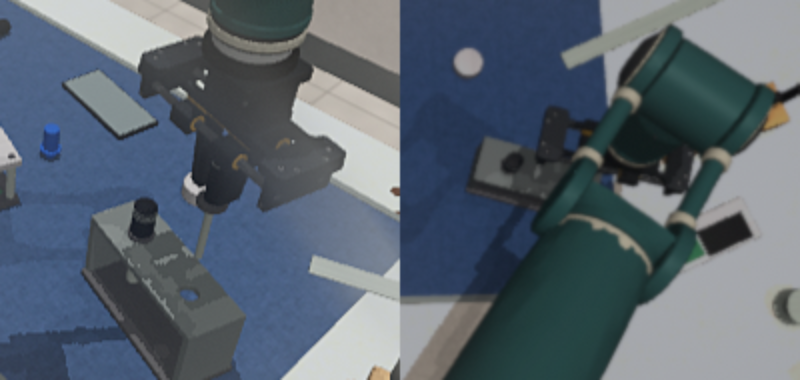

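The probe is out of the stand and the thick probe is undisturbed. Moving over the jig with the tip at about 0.156 m.

>>> jog_arm(
  steps=[
    [1,[3,10,-5],[0,0,0]],
    [1,[6,20,-5],[0,0,0]],
    [1,[9,29,0],[0,0,0]],
    [1,[9,29,0],[0,0,0]],
    [1,[9,29,0],[0,0,0]],
    [1,[9,29,0],[0,0,0]],
    [1,[9,29,0],[0,0,0]],
    [1,[9,29,0],[0,0,0]],
    [1,[9,29,0],[0,0,0]],
    [1,[9,29,0],[0,0,0]],
    [1,[9,29,0],[0,0,0]],
    [1,[9,29,0],[0,0,0]],
    [1,[6,17,0],[0,0,0]],
    [1,[3,8,0],[0,0,0]],
    [1,[0,0,0],[0,0,0]],
    [1,[0,0,0],[0,0,0]],
    [1,[0,0,0],[0,0,0]],
  ],
)

```text
time_s: 15.7
position: [0.4831, 0.0122, 0.2582]
tcp_rot: [-0.001, 0.134, 0.991, 0.0]
wrist_force: [0.2, 0.8, -0.8]
finger_gap: 0.0173
```

```bash
python3 - <<'E'
from h import *
go([.486,.012,.25]);tilt()
S=read_camera("side");T=read_camera("top")
cv2.imwrite("pics/m11s.png",S["color"][:,:,::-1]);cv2.imwrite("pics/m11t.png",T["color"][:,:,::-1])
a=np.hstack([S["color"][120:250,240:370],T["color"][150:280,240:370]])[:,:,::-1]
cv2.imwrite("pics/m11.png",cv2.resize(a,None,fx=3,fy=3))
E
```

```text
t 15.7 pos [483.1  12.2 258.2] gap 17.3 F [ 0.2  0.8 -0.8] q [-0.03 -0.12  1.97  0.    1.28 -1.33]
tool axes
 [[-9.639e-01  2.663e-01  1.700e-03]
 [ 2.663e-01  9.639e-01  4.000e-04]
 [-1.500e-03  8.000e-04 -1.000e+00]]
shift mm [-2.8  0.5  8.2]
level turn [ 0.0004 -0.0017 -0.    ]
```

View pics/m11.png

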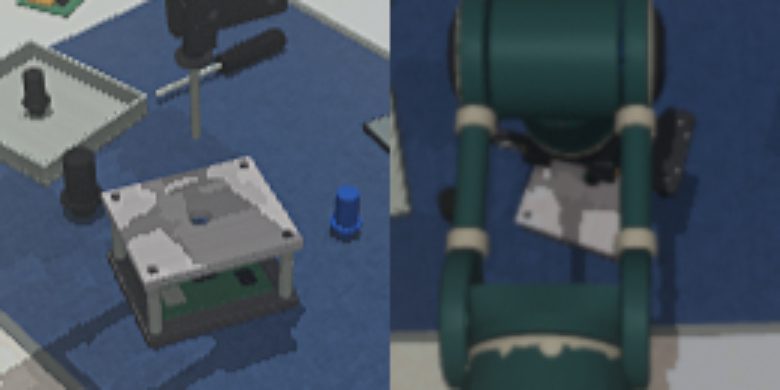

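Side view: the rod tip is at about (305,166) above the hole at (306,192). The top view of the hole is blocked by the gripper. I'll measure the tip and hole in the same side image.

```bash
python3 - <<'E'
from h import *
S=read_camera("side"); im=S["color"].astype(int)
g=im.sum(2)//3
print(g[138:174,296:314])
a=cv2.resize(S["color"][130:210,270:350,::-1],None,fx=7,fy=7,interpolation=cv2.INTER_NEAREST);cv2.imwrite("pics/m12.png",a)
E
```

```text
[[ 91  94  66  55  57  49  43  45  43  41  41  43  62  60  60  74  56  52]
 [ 91  92  67  54  58  55  54  49  49  47  53  54  59  62  54  53  31  36]
 [ 89  93  75  51  56  58  56  55  54  56  55  57  53  52  53  50  38  47]
 [ 91  92  88  61  50  54  53  56  54  55  54  50  44  48  86 125 162 139]
 [ 89  90  92  87  74  56  57  51  51  51  44  58  91 183 157 145 142 108]
 [ 91  92  91  93  88  87  86  76  82  81  97 177 155 169 128 102  68  35]
 [ 91  91  91  89  89  90  92  83  91  92 107 159 126  91  85  75  45  44]
 [ 90  91  90  87  83  84 125  96  90  91  88 101  77  70  79  60  56  77]
 [ 88  87  85  89 123 161 151  91  88  93  81  83  59  64  65  76  79  87]
 [ 83 105 127 158 145 139 115  80  89  93  74  64  78  81  81  90  90  90]
 [177 159 142 134 109  89  78  78  92  93  75  82  92  92  92  90  90  90]
 [165 128 103  84  76  81  64  72  92  92  81  91  90  90  88  91  89  89]
 [ 94  78  74  59  63  62  57  78  92  93  84  91  90  88  90  90  90  89]
 [ 68  59  65  51  80  81  82  84  92  91  84  90  89  90  90  89  89  88]
 [ 63  56  83  84  92  90  90  82  90  92  84  88 
[... 900 characters left out ...]
 80  83  91  89  87  89]
 [ 83  84  84  81  81  78  78  79  89  93  86  82  81  78  81  80  89  89]
 [ 83  82  81  79  79  79  80  82  85  88  82  80  82  77  79  80  85  88]
 [ 81  80  81  79  79  78  80  85  81  80  80  81  81  82  82  81  81  83]
 [ 78  78  78  80  79  78  79  81  79  82  81  78  79  80  83  79  81  81]
 [ 78  80  80  81  80  78  78  76  80  82  81  78  77  78  78  79  80  79]
 [ 79  80  82  82  82  80  79  80  82  80  81  81  81  79  76  80  80  78]
 [ 81  81  82  84  84  83  79  80  78  79  80  82  82  81  80  81  80  82]
 [ 80  78  82  82  83  84  82  79  79  79  81  81  83  80  80  80  80  77]
 [ 80  79  83  81  83  84  83  80  79  80  78  78  79  79  77  75  72  71]]
```

View pics/m12.png

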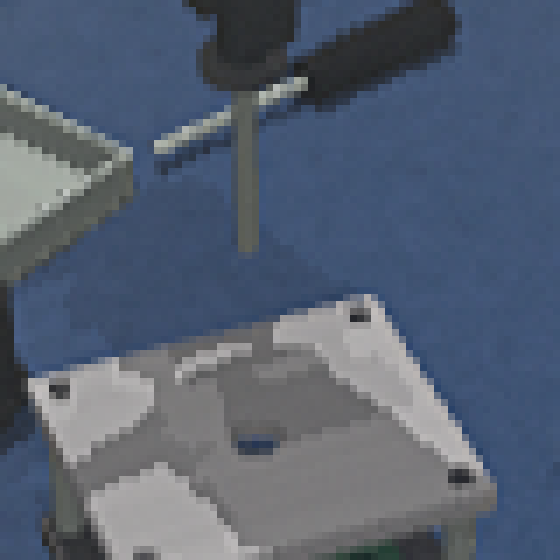

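```bash
cat >> h.py <<'E'
def rod(S,r0,r1,c0,c1,bg=None):
    im=S["color"].astype(float); d=im[:,:,2]-im[:,:,0]
    out=[]
    for r in range(r0,r1):
        row=d[r,c0:c1]; b=np.median(row); w=np.clip((b-row)/b-.3,0,None); 
        out.append((r,(w*np.arange(c0,c1)).sum()/max(w.sum(),1e-6),w.sum()))
    return np.array(out)
E
python3 - <<'E'
from h import *
S=read_camera("side")
o=rod(S,150,170,297,312); print(o.round(2).tolist())
k=o[:15]; print("slope dcol/drow",np.polyfit(k[:,0],k[:,1],1))
p=get_obs()["position"]
for dz in(.091,.093,.095): print(dz, ray(S,(305.1,166.5),p[2]-dz).round(4))
# expected slope of a vertical line there
print(proj(S,[[.484,.012,z] for z in(.165,.225)]).round(2))
print("hole proj",proj(S,[[.4874,.0126,.08],[.486,.0114,.08]]).round(2))
m=cv2.imread("pics/m5.png"); m=cv2.resize(m,(200,200),interpolation=cv2.INTER_AREA)
print((m.sum(2)//3)[125:140,115:140]); print((m[:,:,0].astype(int)-m[:,:,2])[125:140,115:140])
E
```

```text
[[150.0, 304.69, 1.95], [151.0, 304.09, 2.33], [152.0, 304.01, 2.32], [153.0, 304.62, 2.23], [154.0, 304.76, 2.37], [155.0, 304.82, 2.51], [156.0, 304.89, 2.42], [157.0, 304.9, 2.44], [158.0, 304.84, 2.44], [159.0, 304.97, 2.36], [160.0, 304.96, 2.35], [161.0, 304.97, 2.26], [162.0, 305.0, 2.25], [163.0, 304.97, 2.28], [164.0, 305.0, 2.39], [165.0, 304.87, 1.96], [166.0, 305.0, 0.04], [167.0, 0.0, 0.0], [168.0, 0.0, 0.0], [169.0, 0.0, 0.0]]
slope dcol/drow [5.24214979e-02 2.96535659e+02]
0.091 [[0.4818 0.0078 0.1671]]
0.093 [[0.4834 0.0098 0.1651]]
0.095 [[0.4851 0.0118 0.1631]]
[[304.68 166.03]
 [304.19 145.75]]
hole proj [[306.15 191.57]
 [306.04 192.04]]
[[170 170 171 171 170 170 170 170 168 168 169 169 168 170 169 170 170 171
  172 172 172 172 172 173 172]
 [170 170 170 170 169 169 168 169 169 170 170 169 170 170 172 171 172 172
  172 173 171 171 171 172 171]
 [170 169 169 169 170 169 170 169 169 170 172 172 172 172 172 173 172 171
  172 172 171 171 171 171 171]
 [170 170 169 169 169 170 170 171 173 173 173 174 173 172 172 173 171 171
  171 171 171 171 170 171 171]
 [170 169 169 
[... 1642 characters left out ...]
-2 -2  0  1 -1  0 -1  1  1 -2 -2 -1 -2 -1  0 -2 -1 -2
  -1]
 [-1  0  0 -2 -2 -2 -2 -3  2 16 16 25 22 21  8 -1 -1 -1 -2 -1 -1 -2 -1 -1
   0]
 [-2 -1  0 -1 -1 -2 -2 -2  9 37 40 46 44 41 17 -1 -1 -1 -1 -1  0 -2 -1 -2
  -1]
 [-2 -2 -1 -1 -2 -1 -1 -2  1 16 25 27 28 23  3 -3 -2 -1 -1 -2 -1 -1 -2 -1
   0]
 [-1 -1 -2 -1 -1 -1 -1 -2 -2  0  3  3  3  3 -1 -2 -1 -1 -1 -2 -1 -2 -2 -1
  -1]
 [-2 -2 -2 -2 -1 -1 -1 -2 -3 -3 -3 -2 -2 -2 -2 -1 -1  0 -2 -2 -2 -1 -1 -2
  -1]
 [-1 -2 -2 -1 -1 -1  0 -1 -2 -2 -2 -3 -2 -2 -1 -1 -1 -1 -1 -1 -1 -1 -2 -1
   0]
 [ 0 -1 -1 -2 -1 -1 -1 -2 -2 -1 -1 -2 -1 -1 -2 -2 -2 -1 -1 -2 -1 -1 -1  0
   0]
 [ 0  0  0 -1 -2 -2 -1  0 -2 -1 -1 -1 -1 -2 -1 -1 -2 -1 -2 -1 -1 -1 -1 -2
   0]]
```

>>> jog_arm(
  steps=[
    [1,[-1,0,5],[0,-0.0015,0]],
    [1,[-1,0,10],[0,0,0]],
    [1,[0,0,15],[0,0,0]],
    [1,[0,0,15],[0,0,0]],
    [1,[0,0,12],[0,0,0]],
    [1,[0,0,5],[0,0,0]],
    [1,[0,0,2],[0,0,0]],
    [1,[0,0,0],[0,0,0]],
    [1,[0,0,0],[0,0,0]],
    [1,[0,0,0],[0,0,0]],
  ],
)

```text
time_s: 16.9
position: [0.4857, 0.0123, 0.195]
tcp_rot: [0.001, 0.134, 0.991, 0.0]
wrist_force: [-0.1, 0.5, -0.9]
finger_gap: 0.0175
```

```bash
python3 - <<'E'
from h import *
go([.486,.012,.19]);tilt()
S=read_camera("side");T=read_camera("top")
a=np.hstack([S["color"][140:220,260:350],T["color"][160:240,260:350]])[:,:,::-1]
a=cv2.resize(a,None,fx=4.4,fy=4.4,interpolation=cv2.INTER_NEAREST);cv2.imwrite("pics/m13.png",a)
print((S["color"].astype(int).sum(2)//3)[168:200,296:316])
for c in([.486,.012],[.4868,.012]): print(proj(S,[[*c,z] for z in(.08,.097,.157)]).round(2).tolist())
E
```

```text
t 16.9 pos [485.7  12.3 195. ] gap 17.5 F [-0.1  0.5 -0.9] q [-0.03 -0.07  2.05  0.    1.16 -1.33]
tool axes
 [[-9.641e-01  2.655e-01 -1.300e-03]
 [ 2.655e-01  9.641e-01  1.000e-03]
 [ 1.500e-03  7.000e-04 -1.000e+00]]
shift mm [-0.4 -0.3  5. ]
level turn [0.001  0.0013 0.    ]
[[ 78  79  78  79  81  79  78  79  77  89  92  84  75  80  84  82  88  88
   90  87]
 [ 78  78  78  80  78  76  76  76  78  89  92  85  76  77  75  78  84  89
   89  89]
 [ 80  81  83  81  80  80  77  77  79  89  91  85  79  78  78  79  80  82
   88  89]
 [ 80  79  81  83  83  82  80  80  73  90  92  85  81  80  78  81  80  79
   83  88]
 [ 80  81  80  82  83  81  82  79  71  88  92  85  79  81  80  79  79  78
   77  81]
 [ 81  79  84  83  81  82  84  80  71  87  92  87  77  77  76  77  73  71
   72  89]
 [ 81  83  84  81  83  83  82  81  72  87  91  92  73  71  70  88 106 107
  150 150]
 [ 83  84  83  79  81  78  78  80  71  88  90  93 113 109 150 151 154 152
  166 164]
 [ 80  82  81  80  77  77  76  82  73  86  89  89 114 159 168 165 163 163
  161 160]
 [ 78  78  78  81  88  86  96  97  96  81  89  88 107 17
[... 1307 characters left out ...]
12 112 113 112 114 114 112  80  61  57  47  52  62  86  98 106 107 105
  106 105]
 [112 112 114 112 113 113 114  84  79  68  69  67  68 103 106 107 105 106
  105 104]
 [112 113 112 112 111 111 112 108 103 100 102 101 100 109 106 106 104 104
  103 104]
 [110 110 111 111 112 113 113 126 124  98 109 108 107 104 105 104 104 103
  103 104]
 [105 109 112 112 113 112 112 119 120  88  97 106 104 104 105 104 103 102
  120 118]
 [157 105 110 112 112 111 111 110 111  87  91 106 106 104 103 118 118 117
  125 124]
 [171 152 103 109 109 110 111 111 113 106  88  95 109 118 117 125 125 125
  124 124]]
[[305.89, 191.93], [305.78, 186.9], [305.36, 168.28]]
[[306.13, 191.79], [306.01, 186.76], [305.6, 168.15]]
```

View pics/m13.png

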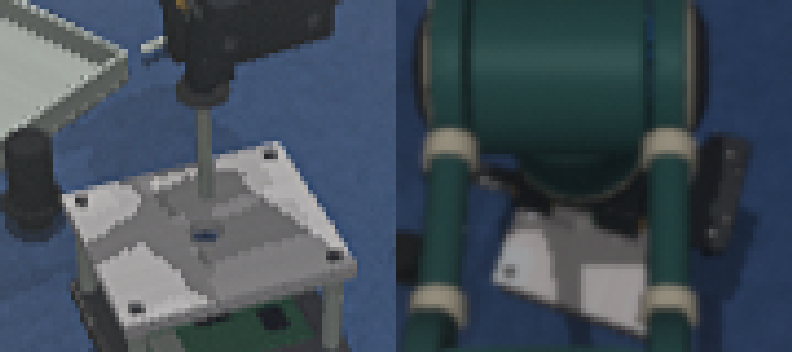

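Laterally the rod (col 306.35) lines up with the hole (col ~306.3). The tip row, though, reads about 1.7 px higher than the TCP predicts, which could be height or depth. I'll check that against the fingertip and probe projections in the saved pictures before going down.

```bash
python3 - <<'E'
from h import *
S=read_camera("side")
def ov(f,off,sc,tcp,gap,out):
    m=cv2.imread(f); x=np.array([-.9641,.2655,0]);y=np.array([.2655,.9641,0]); tcp=np.array(tcp)
    for s in(1,-1):
        P=[tcp+a*x*.009+s*b*y for a,b in((1,gap/2),(1,gap/2+.0175),(-1,gap/2+.0175),(-1,gap/2))]
        u=((proj(S,P)-off+.5)*sc).astype(int); cv2.polylines(m,[u],True,(0,255,255),1)
    cv2.imwrite(out,m)
ov("pics/m7.png",(360,170),4,(.498,-.3484,.203),.044,"pics/o7.png")
ov("pics/m8.png",(360,170),4,(.4981,-.3493,.1195),.044,"pics/o8.png")
# m10 tip
m=cv2.imread("pics/m10.png")[:,:400]; m=cv2.resize(m,(200,190),interpolation=cv2.INTER_AREA)
d=m[:,:,0].astype(int)-m[:,:,2]; print(d[118:138,92:112])
print(proj(S,[[.4962,-.3488,.156],[.4962,-.3488,.216]]).round(2))
E
```

```text
[[60 61 60 58 60 61 59 29  3  0  1 14 58 62 59 59 59 60 60 60]
 [59 60 60 61 61 61 57 18  1  0  2 27 60 61 59 59 59 59 59 59]
 [59 61 62 62 62 61 50  9  1  0  3 40 61 61 60 59 60 60 59 60]
 [58 62 61 62 62 61 44  3  0 -1  6 53 61 60 59 59 59 59 58 59]
 [38 61 64 62 62 59 29  0 -1  0 14 58 62 60 59 58 58 56 58 61]
 [11 42 62 64 62 57 17  0  0  3 34 62 63 60 59 59 58 58 59 60]
 [ 4 17 43 61 63 50  8  0 -1  4 46 64 61 60 59 57 58 58 58 58]
 [ 4  4 15 42 59 45  3  0 -1  5 55 63 59 61 59 59 57 57 56 58]
 [ 5  3  6 17 40 30  1 -1 -1 16 59 61 59 61 60 59 58 58 58 60]
 [ 6  5  4  6 15 16  2 -1  2 35 60 60 59 62 61 59 58 59 60 61]
 [ 6  5  5  5  5  7  1  0  7 45 59 59 58 59 59 59 60 58 59 59]
 [ 7  6  6  6  5  4  5 22 40 55 58 58 58 58 57 59 59 58 59 59]
 [ 7  6  6  7  5  5  7 28 61 62 59 58 59 58 59 58 57 59 59 57]
 [ 6  6  7  7  6  6  4 14 45 61 61 60 61 61 60 60 58 59 59 59]
 [ 6  6  7  7  6  5  3  4 18 43 60 62 62 60 59 59 59 59 60 60]
 [ 6  6  6  6  5  6  4  4  5 19 42 59 63 60 59 59 60 58 57 59]
 [ 6  6  6  5  5  5  4  5  4  4 16 42 61 60 59 59 60 60 58 59]
 [ 6  6  5  5  5  5  5  5  5  3  4 18 48 58 60 59 60 60 59 59]
 [ 6  5  4  4  5  6  5  5  5  5  5  6 22 50 62 60 59 59 57 57]
 [ 5  5  5  6  6  6  5  5  5  6  6  4  7 32 59 62 59 59 59 60]]
[[427.94 249.44]
 [433.33 228.47]]
```

View pics/o7.png

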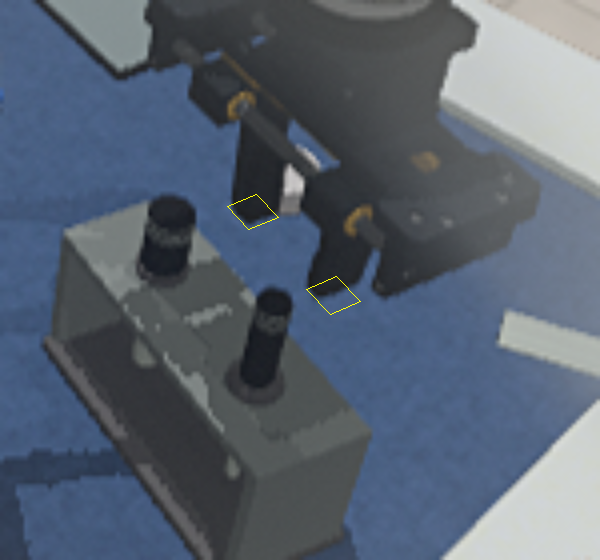

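View pics/o8.png

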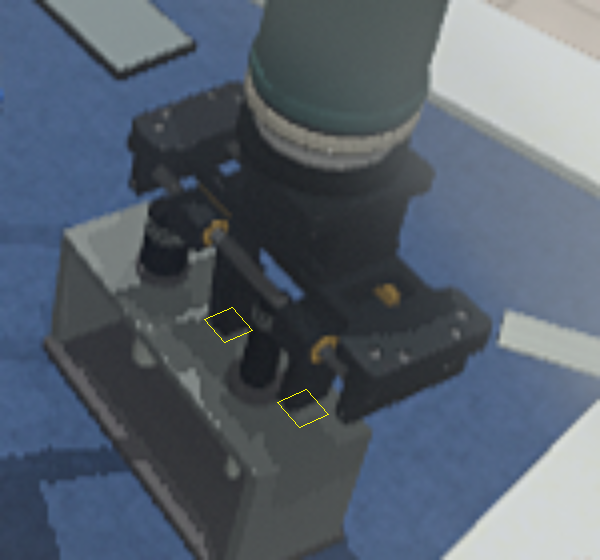

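>>> jog_arm(
  steps=[
    [1,[0,0,0],[0,0,0.15]],
    [1,[0,0,0],[0,0,0.15]],
    [1,[0,0,0],[0,0,0.15]],
    [1,[0,0,0],[0,0,0.15]],
    [1,[0,0,0],[0,0,0.15]],
    [1,[0,0,0],[0,0,0.15]],
    [1,[0,0,0],[0,0,0.15]],
    [1,[0,0,0],[0,0,0.15]],
    [1,[0,0,0],[0,0,0.15]],
    [1,[0,0,0],[0,0,0.15]],
    [1,[0,0,0],[0,0,0.07]],
    [1,[0,0,0],[0,0,0]],
    [1,[0,0,0],[0,0,0]],
    [1,[0,0,0],[0,0,0]],
  ],
)

```text
time_s: 18.45
position: [0.4852, 0.0124, 0.1943]
tcp_rot: [-0.0, 0.795, 0.607, 0.0]
wrist_force: [0.7, 0.0, -0.5]
finger_gap: 0.0172
```

```bash
python3 - <<'E'
from h import *
go([.486,.012,.195]);tilt()
S=read_camera("side");T=read_camera("top")
a=np.hstack([S["color"][140:220,260:350],T["color"][160:240,260:350]])[:,:,::-1]
a=cv2.resize(a,None,fx=4.4,fy=4.4,interpolation=cv2.INTER_NEAREST);cv2.imwrite("pics/m14.png",a)
print((S["color"].astype(int).sum(2)//3)[178:200,298:316])
E
```

```text
t 18.45 pos [485.2  12.4 194.3] gap 17.2 F [ 0.7  0.  -0.5] q [-0.03 -0.07  2.05  0.    1.16  0.24]
tool axes
 [[ 2.635e-01  9.647e-01  7.000e-04]
 [ 9.647e-01 -2.635e-01 -0.000e+00]
 [ 2.000e-04  7.000e-04 -1.000e+00]]
shift mm [-0.1  0.9 -0.7]
level turn [-0.     -0.0007  0.    ]
[[150 151 155 155 171 172 124  90  91 129 174 129 131 131 129 128 165 161]
 [167 166 166 168 130 175 100  92  93 102 136  99 101  99  99  97 125 157]
 [164 165 168 129  98 136  83  94  93  81 104 105  94  94  96  92  87 159]
 [167 127 131  97 101 102  85  96  95  82  97  98  91  93  93  88  88 121]
 [131  95  99 100 103 105  87  96  94  81  93  93  91  89  91 106 103 100]
 [102 102 103 104 105 108  87  95  95  82  95  92 109 105 106 112 111 111]
 [106  96 107 106 108 106  82  96  94  82  93  89  99 113 112 112 112 111]
 [ 96  93 107  97  97  97  77  96  95  83  93  90 106 114 113 113 114 114]
 [ 92  92  95  89  90  90  88  89  87  88  91 108 116 114 113 113 113 114]
 [ 89  90 108 107 106 106  90 101  99 101 107 114 113 114 113 113 112 113]
 [106 106 114 113 113 126 100 108 107 122 123 122 112 112 113 112 113 112]
 [112 112 113 111 115 121 107 104 107 116 125 125 110 112 111 112 111 111]
 [113 112 112 113 112 108  96  99 100  97 108 110 121 111 112 113 114 113]
 [113 112 113 114 111  94  95  95  97  99  97  92 106 124 112 113 113 112]
 [113 112 114 113 105  88  93  91  86  90  89  89  98 128 110 112 112 113]
 [113 113 114 115 112  96  77  79  75  79  78  89 115 129 112 113 113 114]
 [114 113 113 113 114 109  97  88  90  94  95 121 127 118 113 114 112 112]
 [113 112 111 112 112 114 112 110 111 111 111 120 118 113 111 110 110 111]
 [112 113 112 113 114 115 114 115 114 115 113 110 111 109 109 110 122 122]
 [114 114 115 114 114 113 113 112 112 112 112 112 112 123 122 122 126 125]
 [114 113 114 111 112 111 111 113 112 113 112 114 123 126 126 125 125 124]
 [113 112 110 112 111 112 112 113 113 112 112 111 115 124 123 125 125 124]]
```

View pics/m14.png

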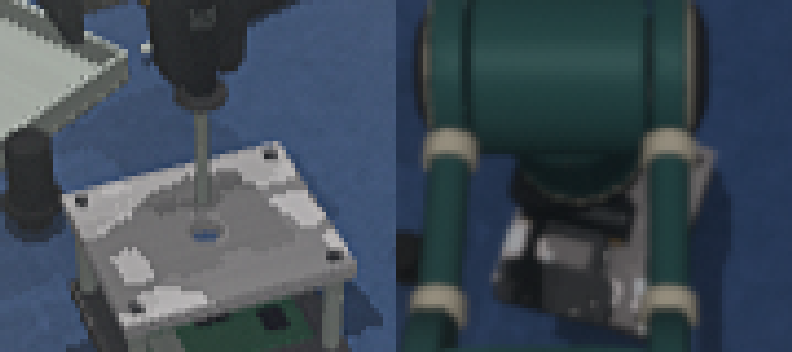

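A quarter turn moved the tip visibly, so the probe sits off the tool axis along tool x. I'll raise it so the tip is against the blue mat and measure the offset at three yaws.

>>> jog_arm(
  steps=[
    [1,[0,0,-15],[0,0,0]],
    [1,[0,0,-20],[0,0,0]],
    [1,[0,0,-20],[0,0,0]],
    [1,[0,0,-9],[0,0,0]],
    [1,[0,0,0],[0,0,0]],
    [1,[0,0,0],[0,0,0]],
    [1,[0,0,0],[0,0,0]],
  ],
)

```text
time_s: 19.25
position: [0.4844, 0.0123, 0.2571]
tcp_rot: [-0.001, 0.795, 0.606, -0.001]
wrist_force: [0.2, 0.8, -0.6]
finger_gap: 0.0171
```

```bash
cat >> h.py <<'E'
def tipm():
    P=[];O=[]
    for i in range(4):
        P.append(get_obs()["position"]);S=read_camera("side"); O.append(S["color"].astype(float))
    S["color"]=np.mean(O,0); o=rod(S,152,170,297,313)
    k=o[2:11]; f=np.polyfit(k[:,0],k[:,1],1)
    full=np.median(k[:,2]); bot=151.5+ (o[:,2]/full)[0:].clip(0,1).sum()
    d=S["color"][:,:,2]-S["color"][:,:,0]
    print("TCP",(np.mean(P,0)*1000).round(2),"col@164",np.polyval(f,164).round(3),"slope",f[0].round(4),"bottom",bot.round(2)); print(o[8:,1:].round(2).tolist())
    print(d[160:170,300:311].astype(int))
E
python3 - <<'E'
from h import *
go([.486,.012,.195]);tilt();tipm()
E
```

```text
t 19.25 pos [484.4  12.3 257.1] gap 17.1 F [ 0.2  0.8 -0.6] q [-0.03 -0.11  1.97  0.    1.28  0.24]
tool axes
 [[ 2.648e-01  9.643e-01  2.000e-04]
 [ 9.643e-01 -2.648e-01 -2.100e-03]
 [-2.000e-03  8.000e-04 -1.000e+00]]
shift mm [ 0.1  1.8 62.1]
level turn [-0.0021 -0.0002 -0.    ]
TCP [484.42  12.33 257.04] col@164 305.112 slope 0.0376 bottom 166.02
[[304.99, 2.31], [304.98, 2.3], [304.99, 2.29], [304.99, 2.34], [304.99, 2.33], [304.98, 2.44], [304.94, 1.58], [0.0, 0.0], [0.0, 0.0], [0.0, 0.0]]
[[43 46 48 34 -4 -2 -3 59 52 51 50]
 [44 45 49 36 -4 -2 -2 60 53 52 50]
 [46 45 49 37 -3 -2 -2 54 53 52 51]
 [45 45 49 36 -4 -2 -3 51 49 49 51]
 [45 46 48 35 -4 -2 -3 53 47 45 47]
 [45 45 47 35 -6 -4 -4 54 46 45 44]
 [43 43 47 44  8  2 12 51 46 46 43]
 [46 46 48 48 36 32 40 47 45 46 46]
 [44 45 43 44 46 49 48 46 44 44 47]
 [45 43 40 43 46 46 45 45 44 43 44]]
```

>>> jog_arm(
  steps=[
    [1,[0,0,0],[0,0,0.15]],
    [1,[0,0,0],[0,0,0.15]],
    [1,[0,0,0],[0,0,0.15]],
    [1,[0,0,0],[0,0,0.15]],
    [1,[0,0,0],[0,0,0.15]],
    [1,[0,0,0],[0,0,0.15]],
    [1,[0,0,0],[0,0,0.15]],
    [1,[0,0,0],[0,0,0.15]],
    [1,[0,0,0],[0,0,0.15]],
    [1,[0,0,0],[0,0,0.15]],
    [1,[0,0,0],[0,0,0.07]],
    [1,[0,0,0],[0,0,0]],
    [1,[0,0,0],[0,0,0]],
    [1,[0,0,0],[0,0,0]],
  ],
)

```text
time_s: 20.85
position: [0.4851, 0.0123, 0.258]
tcp_rot: [-0.0, 0.991, -0.133, -0.0]
wrist_force: [-0.0, 0.2, -0.8]
finger_gap: 0.017
```

```bash
python3 - <<'E'
from h import *
go([.486,.012,.195]);tilt();tipm()
S=read_camera("side");T=read_camera("top")
a=np.hstack([S["color"][120:220,260:350],T["color"][140:240,260:350]])[:,:,::-1]
a=cv2.resize(a,None,fx=4.4,fy=4.4,interpolation=cv2.INTER_NEAREST);cv2.imwrite("pics/m15.png",a)
E
```

```text
t 20.85 pos [485.1  12.3 258. ] gap 17.0 F [-0.   0.2 -0.8] q [-0.03 -0.11  1.97  0.    1.28  1.81]
tool axes
 [[ 9.649e-01 -2.628e-01 -5.000e-04]
 [-2.628e-01 -9.649e-01 -6.000e-04]
 [-3.000e-04  7.000e-04 -1.000e+00]]
shift mm [ 1.   0.1 63. ]
level turn [-0.0006  0.0005 -0.    ]
TCP [485.1   12.33 258.11] col@164 303.966 slope -0.0024 bottom 165.53
[[303.97, 2.33], [303.98, 2.32], [303.97, 2.33], [303.96, 2.31], [303.96, 2.41], [304.16, 2.21], [304.11, 0.31], [0.0, 0.0], [0.0, 0.0], [0.0, 0.0]]
[[43 46 49 -5 -1 -3 45 52 50 51 50]
 [43 47 50 -5 -2 -2 43 54 51 52 49]
 [44 46 51 -5 -1 -3 38 49 46 51 50]
 [44 46 49 -6 -1 -2 37 46 44 47 50]
 [45 46 48 -7 -3 -3 36 47 46 43 46]
 [44 44 47  9 -7 -6 37 48 45 45 42]
 [43 42 47 38 18 29 44 47 44 45 42]
 [44 45 46 46 43 48 46 45 44 46 46]
 [44 45 42 44 44 47 44 44 43 44 47]
 [44 42 40 43 45 44 45 45 43 44 43]]
```

View pics/m15.png

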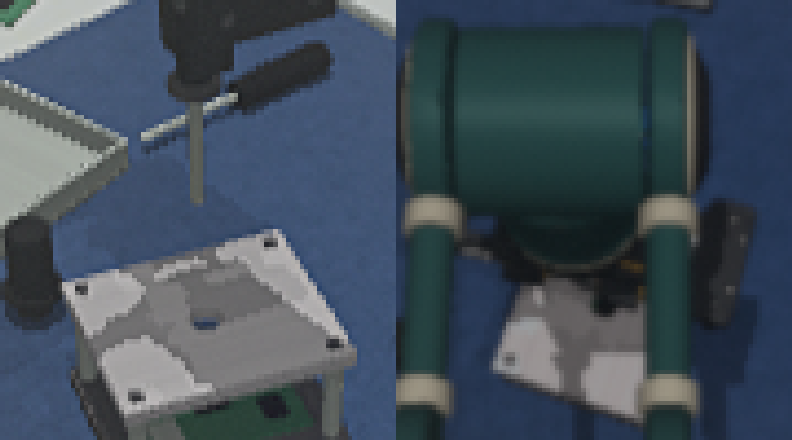

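```bash
python3 - <<'E'
from h import *
m=cv2.imread("pics/m11s.png").astype(int); print((m[:,:,0]-m[:,:,2])[158:170,300:311])
S=read_camera("side")
print(proj(S,[[.485,.0123,.1647],[.486,.0123,.1647],[.485,.0133,.1647],[.485,.0123,.1657]]).round(3))
print(proj(S,[[.4868,.012,.08]]).round(2), ray(S,(306.4,191.7),.08).round(4))
E
```

```text
[[43 43 56 24 -3 -1  3 57 53 51 51]
 [43 45 50 22 -3 -1 -4 58 52 50 51]
 [42 46 49 21 -5 -3 -1 58 52 50 50]
 [44 46 48 31 -5 -2 -2 60 53 52 49]
 [45 44 50 38 -5 -2 -4 52 53 51 51]
 [43 45 48 35 -5 -1 -3 50 49 50 50]
 [45 44 46 34 -6 -4 -4 52 45 46 52]
 [44 43 46 44  0 -8 13 50 46 44 46]
 [44 42 46 47 32 29 40 48 46 45 43]
 [43 45 47 46 48 49 48 47 44 45 46]
 [43 44 43 43 44 47 46 45 43 45 47]
 [45 43 40 43 43 45 44 44 45 44 43]]
[[304.909 165.906]
 [305.219 165.737]
 [304.64  165.72 ]
 [304.901 165.581]]
[[306.13 191.79]] [[0.4876 0.0118 0.08  ]]
```

The tip circles the tool axis by about 2 mm along tool x and about 0 along the jaws, so the grip is centred in the jaw direction. I'll recentre with that offset, weighting both cameras, and come down to just above the hole.

>>> jog_arm(
  steps=[
    [1,[1.5,0.9,5],[0,0,0]],
    [1,[1.5,0.9,10],[0,0,0]],
    [1,[0,0,15],[0,0,0]],
    [1,[0,0,15],[0,0,0]],
    [1,[0,0,12],[0,0,0]],
    [1,[0,0,8],[0,0,0]],
    [1,[0,0,3],[0,0,0]],
    [1,[0,0,0],[0,0,0]],
    [1,[0,0,0],[0,0,0]],
    [1,[0,0,0],[0,0,0]],
  ],
)

```text
time_s: 22.2
position: [0.4882, 0.0098, 0.191]
tcp_rot: [-0.0, 0.991, -0.133, 0.001]
wrist_force: [-0.8, -1.1, -0.7]
finger_gap: 0.0173
```

```bash
python3 - <<'E'
from h import *
go([.486,.012,.1355]);tilt()
S=read_camera("side");
a=S["color"][140:220,260:350][:,:,::-1]
a=cv2.resize(a,None,fx=7,fy=7,interpolation=cv2.INTER_NEAREST);cv2.imwrite("pics/m16.png",a)
print((S["color"].astype(int).sum(2)//3)[176:200,298:316])
E
```

```text
t 22.2 pos [488.2   9.8 191. ] gap 17.3 F [-0.8 -1.1 -0.7] q [-0.03 -0.06  2.05  0.    1.15  1.81]
tool axes
 [[ 9.645e-01 -2.640e-01  1.300e-03]
 [-2.640e-01 -9.645e-01 -1.000e-03]
 [ 1.500e-03  7.000e-04 -1.000e+00]]
shift mm [-2.7 -1.5 55.5]
level turn [-0.001  -0.0013  0.    ]
[[ 81  80  77  78  78  79  89  86  90  87  93 102 155 168 163 163 161 159]
 [ 78  82  88  88  98  98 100  80  89  87  95 106 175 168 165 164 162 160]
 [ 97  95  97  94 102 156 157  75  89  86  94 105 133 130 129 127 129 166]
 [101 154 151 152 152 173 176  78  88  87  95 105 100  98  98  97  97 128]
 [148 169 168 168 129 132 135  80  88  86  94 105 102 101 102 102 102  98]
 [165 166 127 130  96  99 102  83  86  86  97 106 103 106 106 104 103 101]
 [125 128  95  98 100 103 104  85  88  86  92 108 105 104 103 104 103 102]
 [ 94  98 101 103 104 106 107  86  88  87  87 107 104 102 103 101 102 102]
 [ 94 106 105 104 104 105 106  85  89  85  87 105 103 103 103 101 101 103]
 [ 91  96 107 105 105 104 104  83  88  86  86 106 104 103 103 119 119 119]
 [ 91  90  96 105 104 104 105  86  89  92  92 105 102 102 118 127 12
[... 282 characters left out ...]
113 103 105 105 104 104]
 [112 113 112 118 114  95  93  96  98  97  94  88  93 106 106 104 105 105]
 [112 113 112 113 105  90  89  94  71  77  75  84  89 107 105 106 104 107]
 [113 112 113 114 111  90  59  63  46  51  52  72  99 106 106 104 105 105]
 [113 113 112 112 114 105  83  67  69  70  68  98 106 108 105 106 105 104]
 [113 111 111 111 112 114 108  99 102 102 100 108 107 105 104 104 104 104]
 [111 111 112 111 112 115 126 113  98  99 108 106 105 103 102 104 104 104]
 [110 112 113 113 113 112 118 114  88  91 106 105 104 106 106 105 105 104]
 [105 109 111 112 111 112 110 112 105  91  99  97 105 103 103 103 103 119]
 [152 102 106 111 111 111 113 113 114  89  89  89 104 119 118 118 119 125]]
```

View pics/m16.png

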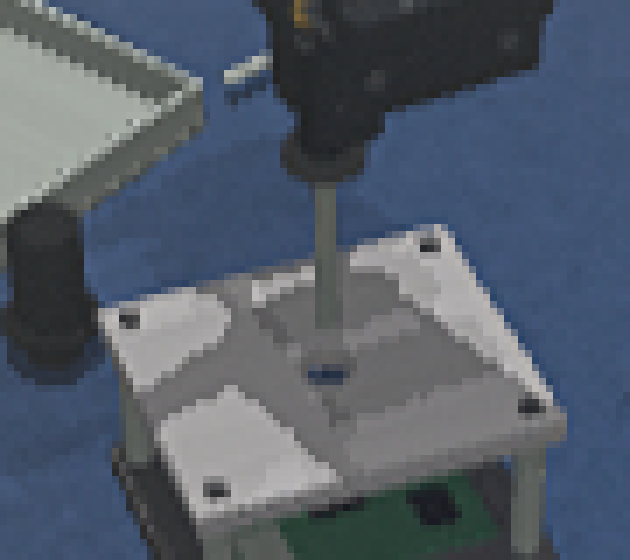

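```bash
python3 - <<'E'
import cv2,numpy as np
L=[]
for n in("m7","m8","m9"):
    m=cv2.imread(f"pics/{n}.png")[320:420,200:320]; m=np.clip(m.astype(float)*2,0,255).astype(np.uint8); L.append(m)
    s=cv2.resize(cv2.imread(f"pics/{n}.png"),(150,140),interpolation=cv2.INTER_AREA).astype(int).sum(2)//3
    print(n);print(s[90:106,55:76])
cv2.imwrite("pics/cmp.png",cv2.resize(np.hstack(L),None,fx=2.2,fy=2.2,interpolation=cv2.INTER_NEAREST))
E
```

```text
m7
[[80 81 76 66 62 41 28 31 33 32 32 32 33 32 45 81 83 82 80 80 81]
 [80 79 67 59 55 33 28 31 33 32 31 33 31 32 53 82 82 81 81 80 81]
 [81 73 58 55 52 30 29 32 32 34 33 32 32 33 58 75 81 81 80 81 82]
 [80 62 52 53 51 30 30 31 32 32 33 31 30 36 59 66 80 81 81 81 81]
 [78 57 52 54 52 38 31 31 31 31 32 31 30 40 59 62 77 81 81 81 81]
 [75 57 50 53 54 48 34 29 30 31 31 31 38 52 59 62 75 82 81 81 81]
 [80 65 49 52 55 56 54 42 34 31 32 41 54 60 59 59 73 82 81 81 81]
 [86 79 56 51 54 62 64 54 49 52 53 56 62 62 59 59 76 82 82 81 81]
 [87 86 74 58 54 60 63 58 59 61 61 60 61 59 59 63 80 82 80 81 80]
 [86 87 86 76 64 57 57 55 58 59 60 58 58 56 64 74 82 82 80 80 81]
 [86 85 86 86 80 68 59 54 55 55 56 57 60 64 77 81 81 82 80 81 81]
 [86 86 86 87 86 83 82 72 67 66 66 67 74 77 81 81 81 81 81 81 82]
 [85 86 85 85 86 87 89 82 79 78 78 78 81 82 81 82 81 81 81 80 81]
 [85 85 86 85 85 86 87 89 90 82 81 81 81 81 81 81 81 81 80 81 81]
 [84 86 86 86 86 85 86 90 93 83 80 80 80 81 81 80 80 80 80 82 82]
 [90 85 85 86 86 86 86 87 90 89 81 81 81 81 81 81 81 81 82 82 81]]
m8
[[72 72 67 59 56 38 27 29 29 30 30 31
[... 1379 characters left out ...]
29 31 33 34 36 36 38 37 37 36 37 40 54]
 [72 67 48 52 54 53 46 33 31 34 31 33 35 36 36 36 37 40 53 68 75]
 [73 70 55 49 52 56 55 48 43 41 35 34 35 37 35 40 53 69 75 83 92]
 [73 72 66 53 52 54 55 55 52 50 42 38 37 43 41 50 69 82 85 92 97]
 [72 73 72 65 54 53 53 54 54 53 49 47 49 51 51 63 80 84 92 97 96]
 [72 71 73 72 65 58 57 54 53 53 54 54 54 54 63 81 91 87 91 96 96]
 [71 72 73 73 72 69 68 61 56 57 58 57 61 68 80 88 91 87 87 91 95]
 [73 71 72 71 72 72 72 70 67 68 68 69 79 82 87 87 88 87 86 88 91]
 [81 72 71 70 72 72 72 71 72 73 73 73 78 80 88 88 88 88 87 86 79]
 [86 81 73 72 81 80 73 72 72 72 72 73 73 75 87 88 87 86 80 77 72]
 [88 86 82 82 87 86 81 73 72 72 72 72 73 73 77 78 79 78 73 73 72]]
```

View pics/cmp.png

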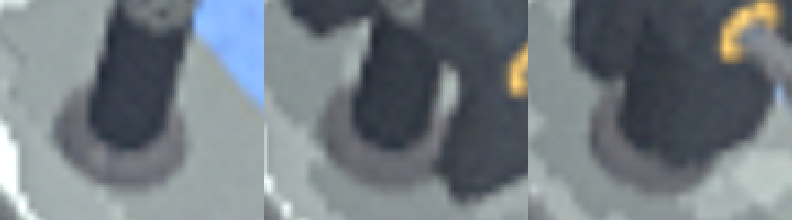

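The descent residual could still be height or depth. The slack is only 6 mm, so I'll settle it with a two-camera measurement. I'll lift clear and move outward, where the top camera should see the tip past the gripper.

>>> jog_arm(
  steps=[
    [1,[0,0,-10],[0,0,0]],
    [1,[0,0,-20],[0,0,0]],
    [1,[0,0,-20],[0,0,0]],
    [1,[0,0,-15],[0,0,0]],
    [1,[20,-5,0],[0,0,0]],
    [1,[35,-10,0],[0,0,0]],
    [1,[35,-10,0],[0,0,0]],
    [1,[35,-10,0],[0,0,0]],
    [1,[35,-10,0],[0,0,0]],
    [1,[35,-10,0],[0,0,0]],
    [1,[35,-10,0],[0,0,0]],
    [1,[25,-6,0],[0,0,0]],
    [1,[15,-4,0],[0,0,0]],
    [1,[0,0,0],[0,0,0]],
    [1,[0,0,0],[0,0,0]],
    [1,[0,0,0],[0,0,0]],
  ],
)

```text
time_s: 23.85
position: [0.767, 0.0109, 0.2555]
tcp_rot: [-0.0, 0.991, -0.133, -0.0]
wrist_force: [-0.1, 0.2, -0.0]
finger_gap: 0.0172
```

```bash
python3 - <<'E'
from h import *
go([.486,.012,.1355]);tilt()
S=read_camera("side");T=read_camera("top");cv2.imwrite("pics/m17s.png",S["color"][:,:,::-1]);cv2.imwrite("pics/m17t.png",T["color"][:,:,::-1])
p=get_obs()["position"]-[0,0,.0935]; print(proj(S,p),proj(T,p))
us=proj(S,p)[0].astype(int);ut=proj(T,p)[0].astype(int)
a=np.hstack([S["color"][us[1]-50:us[1]+40,us[0]-45:us[0]+45],T["color"][ut[1]-50:ut[1]+40,ut[0]-45:ut[0]+45]])[:,:,::-1]
cv2.imwrite("pics/m17.png",cv2.resize(a,None,fx=4.4,fy=4.4,interpolation=cv2.INTER_NEAREST))
E
```

```text
t 23.85 pos [767.   10.9 255.5] gap 17.2 F [-0.1  0.2 -0. ] q [-0.02  0.43  1.35  0.    1.36  1.82]
tool axes
 [[ 9.645e-01 -2.640e-01 -6.000e-04]
 [-2.640e-01 -9.645e-01 -6.000e-04]
 [-4.000e-04  7.000e-04 -1.000e+00]]
shift mm [-271.3   73.2  120.1]
level turn [-0.0006  0.0006  0.    ]
[[382.46502477 124.74829956]] [[303.48116932 112.69151655]]
```

View pics/m17.png

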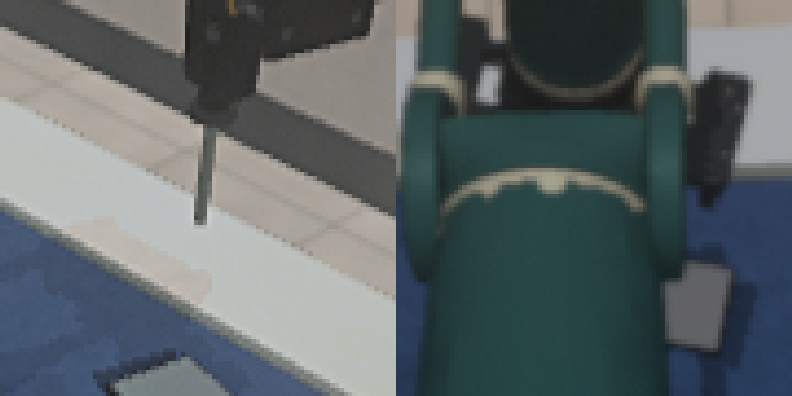

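The forearm hides the tip in the top view, but the side view gives a bright background. I'll check the collar-to-fingertip distance in that silhouette, to see whether the probe slid in the grip.

```bash
python3 - <<'E'
from h import *
m=cv2.imread("pics/m17s.png"); c=m[60:135,360:425]
c=np.clip(c.astype(float)*1.6,0,255).astype(np.uint8)
S=read_camera("side")
b=cv2.resize(c,None,fx=8,fy=8,interpolation=cv2.INTER_NEAREST)
tip=np.array([.765,.0114,.2555-.0935])
def mark(P,col):
    for u in proj(S,P): cv2.circle(b,tuple(((u-[360,60]+.5)*8).astype(int)),3,col,-1)
mark([tip,tip+[0,0,.075],tip+[0,0,.081]],(0,0,255))
tcp=np.array([.767,.0109,.2555]);x=np.array([.9645,-.264,0]);y=np.array([-.264,-.9645,0])
for s in(1,-1):
    mark([tcp+a*x*.009+s*y*d for a in(1,-1) for d in(.0086,.026)],(0,255,255))
cv2.imwrite("pics/m18.png",b)
g=m.astype(int).sum(2)//3; print(g[86:106,374:398]); print(g[118:128,376:390])
E
```

```text
[[ 70  68  85 110  98  41  49  47  48  46  46  44  46  48  48  48  48  48
   48  47  48  45  61  45]
 [ 76  74  73  73  73  45  46  47  49  47  48  47  47  48  48  49  47  49
   48  48  45  47 107  72]
 [ 77  76  76  78  67  44  47  49  48  46  46  47  46  50  49  49  50  49
   49  49  46  50 147 130]
 [ 76  78  76  77  69  48  49  48  51  46  47  46  48  47  48  51  49  48
   51  47  45  61 152 144]
 [ 76  77  76  78  75  46  48  49  48  47  45  46  50  49  48  50  50  50
   51  47  45  64 150 140]
 [ 75  78  77  79  80  54  48  49  49  49  49  48  49  50  49  51  50  51
   50  47  47 108 147 140]
 [ 77  76  76  77  77  73  61  47  47  47  49  48  50  49  50  50  50  52
   48  45  47 122 145 138]
 [ 77  78  77  77  77  79  74  71  55  46  46  48  50  51  52  52  51  50
   52  47  52 145 144 139]
 [ 77  77  77  77  77  78  80  81  52  46  48  50  50  52  50  51  51  51
   49  46  50 121 136 143]
 [ 75  77  76  77  77  77  80  77  49  48  50  50  51  53  51  51  51  51
   46  54  67  78  96 113]
 [ 71  74  76  77  78  78  73  63  51  50  51  52  51  51  53  50  58  55
   71  70  76  7
[... 811 characters left out ...]
78  77]
 [158 163 167 168 170 171 171 173 175  83  89  91 165 165 155 128  79  67
   74  75  76  77  76  78]]
[[191 192 193 190 185 138  83  90 120 173 167 167 165 166]
 [190 190 191 194 201 113  85  91 145 170 165 164 164 164]
 [190 191 191 193 201 102  85  93 170 171 161 162 162 162]
 [191 190 191 194 202 104  86  93 198 188 183 162 157 158]
 [191 190 191 194 202  84  86  91 205 194 193 183 183 161]
 [191 191 191 194 201  66  82 108 203 192 191 191 193 184]
 [190 191 190 192 198 118  99 133 200 191 190 189 191 191]
 [190 190 190 190 194 181 176 182 194 191 189 189 190 191]
 [190 191 190 191 191 193 195 193 191 189 190 190 190 189]
 [190 190 190 190 191 191 191 190 190 189 190 189 190 190]]
```

View pics/m18.png

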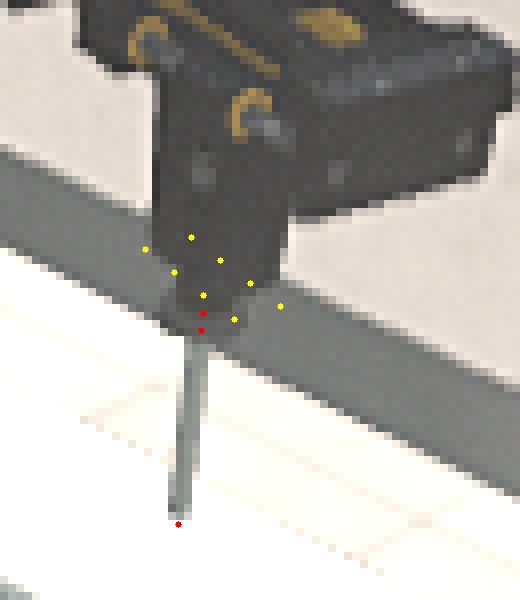

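```bash
python3 - <<'E'
from h import *
S=read_camera("side")
def ov(src,off,size,tcp,x,tipoff,out,native=True,sc=8):
    x=np.array(x+[0.]);y=np.array([x[1],-x[0],0]); tcp=np.array(tcp)
    c=src; c=np.clip(c.astype(float)*2.2,0,255).astype(np.uint8); b=cv2.resize(c,(size[0]*sc,size[1]*sc),interpolation=cv2.INTER_NEAREST)
    def mark(P,col):
        for u in proj(S,P): cv2.circle(b,tuple(((u-off+.5)*sc).astype(int)),2,col,-1)
    for s in(1,-1): mark([tcp+a*x*.009+s*y*d for a in(1,-1) for d in(.0086,.026)],(0,255,255))
    tip=tcp+tipoff*x-[0,0,.0935]
    mark([tip+[.015*np.cos(t),.015*np.sin(t),.075] for t in np.linspace(0,6.28,24)],(0,0,255))
    cv2.imwrite(out,b)
m=cv2.imread("pics/m9.png"); m=cv2.resize(m,(150,140),interpolation=cv2.INTER_AREA)
ov(m[60:115,40:105],np.array([400,230]),(65,55),[.4957,-.3485,.1187],[-.9641,.2655],-.002,"pics/v1.png")
m=cv2.imread("pics/m17s.png")
ov(m[65:135,360:425],np.array([360,65]),(65,70),[.767,.0109,.2555],[.9645,-.264],-.002,"pics/v2.png")
E
```

```text
(no output)
```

View pics/v1.png

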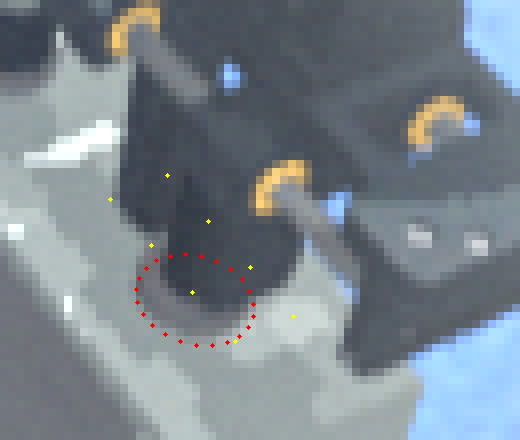

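View pics/v2.png

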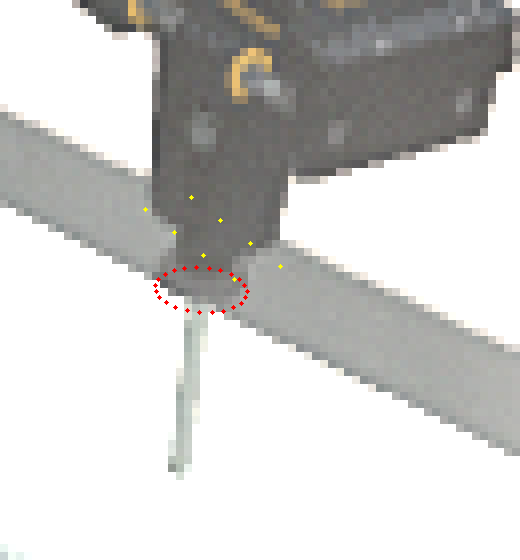

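The fingertips keep the same small residual in both pictures. The collar matched exactly in the stand and is now about 1.6 px high at every yaw, so the probe sits about 5 mm higher in the grip; it's height, not depth. That puts the tip at about TCP − 0.0888 m, and the lateral frame is trustworthy. Going back over the hole.

```bash
python3 - <<'E'
from h import *
go([.489,.0111,.2555]);tilt()
E
```

```text
t 24.05 pos [767.2  10.9 255.8] gap 17.0 F [ 0.1 -0.1 -0.3] q [-0.02  0.43  1.35  0.    1.36  1.82]
tool axes
 [[ 9.645e-01 -2.639e-01  1.000e-04]
 [-2.639e-01 -9.645e-01 -7.000e-04]
 [ 3.000e-04  7.000e-04 -1.000e+00]]
shift mm [-2.684e+02  7.320e+01  2.000e-01]
level turn [-0.0007 -0.0001  0.    ]
```

>>> jog_arm(
  steps=[
    [1,[-15,4,0],[0,0,0]],
    [1,[-30,8,0],[0,0,0]],
    [1,[-35,10,0],[0,0,0]],
    [1,[-35,10,0],[0,0,0]],
    [1,[-35,10,0],[0,0,0]],
    [1,[-35,10,0],[0,0,0]],
    [1,[-35,9,0],[0,0,0]],
    [1,[-30,8,0],[0,0,0]],
    [1,[-15,3.5,0],[0,0,0]],
    [1,[-3.4,0.7,0],[0,0,0]],
    [1,[0,0,5],[0,0,0]],
    [1,[0,0,15],[0,0,0]],
    [1,[0,0,20],[0,0,0]],
    [1,[0,0,15],[0,0,0]],
    [1,[0,0,8],[0,0,0]],
    [1,[0,0,3],[0,0,0]],
    [1,[0,0,0],[0,0,0]],
    [1,[0,0,0],[0,0,0]],
    [1,[0,0,0],[0,0,0]],
  ],
)

```text
time_s: 25.95
position: [0.4903, 0.0111, 0.1901]
tcp_rot: [-0.0, 0.991, -0.133, 0.001]
wrist_force: [0.1, -0.4, -0.7]
finger_gap: 0.0176
```

```bash
python3 - <<'E'
from h import *
go([.489,.0111,.1308]);tilt()
P=[];O=[]
for i in range(3): P.append(get_obs()["position"]);S=read_camera("side");O.append(S["color"].astype(float))
im=np.mean(O,0);print((np.mean(P,0)*1000).round(2))
a=S["color"][140:220,260:350][:,:,::-1]
cv2.imwrite("pics/m19.png",cv2.resize(a,None,fx=7,fy=7,interpolation=cv2.INTER_NEAREST))
print((im.sum(2)/3).astype(int)[178:197,298:316])
h=np.array([.487,.0118])
print(proj(S,[[*h,z] for z in(.08,.096,.0975,.15)]).round(2).tolist())
E
```

```text
t 25.95 pos [490.3  11.1 190.1] gap 17.6 F [ 0.1 -0.4 -0.7] q [-0.03 -0.05  2.04  0.    1.15  1.81]
tool axes
 [[ 9.645e-01 -2.640e-01  1.500e-03]
 [-2.640e-01 -9.645e-01 -1.100e-03]
 [ 1.700e-03  7.000e-04 -1.000e+00]]
shift mm [-1.3  0.4 59.3]
level turn [-0.0011 -0.0015  0.    ]
[490.19  11.13 190.08]
[[ 95  93  97 153 155 155 177 115  85  87  91 107 101 100 133  96  96 130]
 [153 151 152 173 130 134 135  98  85  88  92 107 103 102 101 101  99  97]
 [168 169 170 130  97  99 102  87  87  88  89 105 104 103 103 103 104 101]
 [166 127 130  97 101 103 104  87  87  89  86 106 104 105 105 104 105 102]
 [129  95  99 100 103 104 104  87  88  90  87 107 105 104 104 104 103 101]
 [ 91 102 103 103 103 105 107  86  87  89  85 106 104 102 103 102 101 101]
 [ 90  97 105 105 104 104 106  86  87  89  83 106 104 103 102 101 102 119]
 [ 91  91 107 106 105 104 104  84  85  87  83 105 103 102 102 119 120 127]
 [ 89  90  96  95 104 103 105  99  88  92  86 105 103 119 119 126 125 124]
 [104 101  90  89 103 103 104 105 101 102 100 122 119 126 125 125 126 126]
 [112 109  87  89 120 120 104 107 106 106 104 118 128 127 126 110 112 112]
 [112 119 116 116 130 128 105 104 107 105 105 108 113 111 112 101 102 103]
 [112 116 117 117 117 114  95  97 100  99  96  96 103 104 104 104 105 105]
 [112 112 112 112 109  94  96  97  99  97  94  89  93 107 105 105 105 104]
 [113 112 113 113 105  89  94  82  71  77  75  84  89 107 105 104 106 104]
 [112 111 112 113 111  89  61  55  45  51  51  72  99 106 106 105 106 105]
 [113 112 113 113 114 107  81  65  68  68  69  98 107 107 105 106 105 104]
 [111 111 111 111 112 114 110 119 100 101 102 109 107 105 104 104 104 103]
 [109 111 111 112 113 114 115 121 107  98  98 106 105 104 104 104 104 103]]
[[306.24, 191.79], [306.13, 187.06], [306.12, 186.61], [305.77, 170.39]]
```

View pics/m19.png

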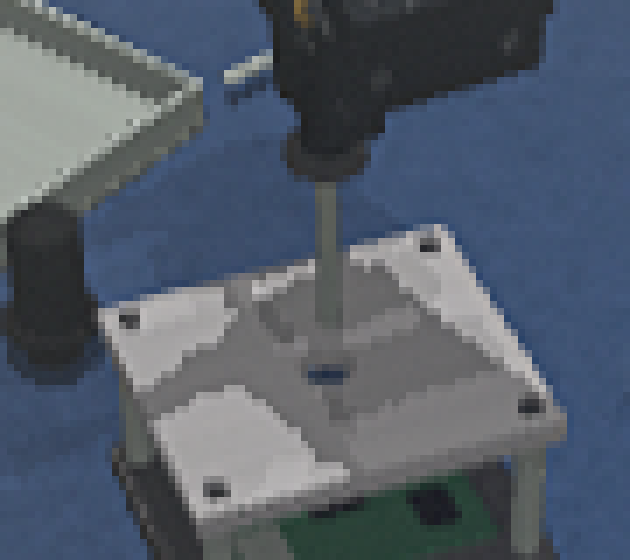

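Rod col is 306.5 against the hole axis at 306.3, and the tip row of 185.55 against 185.4 expected agrees. A small 0.7 mm trim, then down into the mouth for a check.

>>> jog_arm(
  steps=[
    [1,[-0.7,0.2,0],[-0.001,-0.0015,0]],
    [1,[0,0,0],[0,0,0]],
    [1,[0,0,4],[0,0,0]],
    [1,[0,0,5],[0,0,0]],
    [1,[0,0,5],[0,0,0]],
    [1,[0,0,5],[0,0,0]],
    [1,[0,0,3],[0,0,0]],
    [1,[0,0,0],[0,0,0]],
    [1,[0,0,0],[0,0,0]],
  ],
)

```text
time_s: 27.0
position: [0.4888, 0.0111, 0.1671]
tcp_rot: [0.0, 0.991, -0.133, -0.001]
wrist_force: [0.1, 0.1, -0.8]
finger_gap: 0.0171
```

```bash
python3 - <<'E'
from h import *
go([.489,.0111,.1308]);tilt()
S=read_camera("side")
a=S["color"][160:220,270:345][:,:,::-1]
cv2.imwrite("pics/m20.png",cv2.resize(a,None,fx=9,fy=9,interpolation=cv2.INTER_NEAREST))
im=S["color"].astype(float)
print((im.sum(2)/3).astype(int)[180:199,298:316])
E
```

```text
t 27.0 pos [488.8  11.1 167.1] gap 17.1 F [ 0.1  0.1 -0.8] q [-0.03 -0.03  2.07  0.    1.11  1.81]
tool axes
 [[ 9.645e-01 -2.640e-01 -1.900e-03]
 [-2.640e-01 -9.645e-01  4.000e-04]
 [-2.000e-03  2.000e-04 -1.000e+00]]
shift mm [ 0.3 -0.  36.3]
level turn [ 0.0004  0.0019 -0.    ]
[[169 169 130 132  98 100 102  82  90  85  91 105 104 103 104 103 103 102]
 [128 130  98 100 102 102 105  86  90  86  92 106 103 105 104 105 104 101]
 [ 96 101 102 102 103 104 105  86  89  86  95 107 105 104 104 103 104 101]
 [ 91  94  95 104 105 106 108  85  90  84  95 105 104 103 103 102 103 103]
 [ 91  92  92  97 106 105 106  84  89  86  93 105 103 103 104 104 104 104]
 [ 92  93  92  91 106 105 105  82  89  85  94 106 104 104 104 104 105 103]
 [ 91  92  92  91  97 105 106  81  89  85  94 107 105 104 105 103 104 120]
 [ 90  93  92  92  91  96 108  80  90  85  95 106 105 103 103 120 118 125]
 [ 90  91  92  93 103 103 108  84  89  86  95 121 102 119 118 126 125 124]
 [107  89  93  92  99  99 109  88  89  86  94 130 118 125 124 125 124 125]
 [115  89  91  91 108  90  99  85  88  85  89 112 125 126 127 112 111 112]
 [114 106 106 107 111  88  95  85  89  87  87  96 104 114 114 103 103 103]
 [113 113 115 114 107  88  78  89  91  89  71  87  89 106 104 105 104 104]
 [113 113 113 114 111  90  51  68  83  74  51  73  99 107 105 105 106 107]
 [113 112 113 112 115 108  82  63  77  73  67 100 108 107 105 107 106 105]
 [111 112 112 111 112 116 111  85 102  90  90 102 109 106 105 104 104 103]
 [109 111 111 112 113 115 116 108 100  93  94  91  97 106 103 104 105 107]
 [105 110 112 112 113 113 113 112  87  92  93  92  93 108 107 106 104 104]
 [155 105 109 111 112 111 111 113 107  92  95  93  93  98 106 106 105 104]]
```

View pics/m20.png

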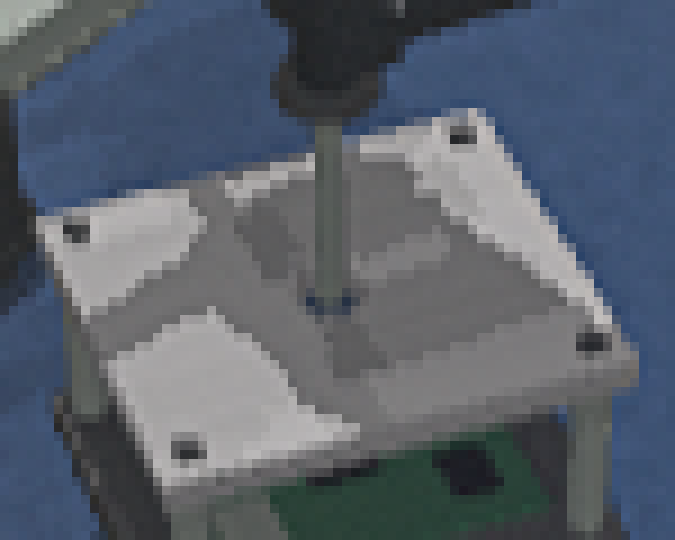

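The rod enters the mouth with equal dark gaps left and right (cols 303–304 and 308–309), and the row matches. Continuing down at the same spot.

>>> jog_arm(
  steps=[
    [1,[0,0,4],[0,0.001,0]],
    [1,[0,0,5],[0,0,0]],
    [1,[0,0,5],[0,0,0]],
    [1,[0,0,5],[0,0,0]],
    [1,[0,0,5],[0,0,0]],
    [1,[0,0,5],[0,0,0]],
    [1,[0,0,4],[0,0,0]],
    [1,[0,0,2],[0,0,0]],
    [1,[0,0,0],[0,0,0]],
    [1,[0,0,0],[0,0,0]],
    [1,[0,0,0],[0,0,0]],
  ],
)

```text
time_s: 28.15
position: [0.489, 0.0111, 0.1325]
tcp_rot: [0.0, 0.991, -0.133, -0.0]
wrist_force: [1.5, -0.1, -0.5]
finger_gap: 0.0175
```

```bash
python3 - <<'E'
from h import *
go([.489,.0111,.1308]);tilt()
S=read_camera("side");cv2.imwrite("pics/m21s.png",S["color"][:,:,::-1])
a=np.clip(S["color"][165:240,270:350][:,:,::-1].astype(float)*1.6,0,255).astype(np.uint8)
cv2.imwrite("pics/m21.png",cv2.resize(a,None,fx=9.5,fy=7.9,interpolation=cv2.INTER_NEAREST))
for z in(.036,.042,.048): print(z,proj(S,[.487,.0118,z]).round(1))
print((S["color"].astype(int).sum(2)//3)[186:197,298:316])
E
```

```text
t 28.15 pos [489.   11.1 132.5] gap 17.5 F [ 1.5 -0.1 -0.5] q [-0.03  0.01  2.1  -0.    1.03  1.81]
tool axes
 [[ 9.645e-01 -2.640e-01 -1.000e-04]
 [-2.640e-01 -9.645e-01  2.000e-04]
 [-1.000e-04 -1.000e-04 -1.000e+00]]
shift mm [-0.   0.   1.7]
level turn [0.0002 0.0001 0.    ]
0.036 [[306.5 204.4]]
0.042 [[306.5 202.7]]
0.048 [[306.4 201. ]]
[[ 92  92  93  92  93  93  95  84  91  89  92 108 106 105 105 106 107 105]
 [ 91  93  93  93  92  92  94  84  89  89  86 108 107 105 106 104 106 105]
 [ 92  92  94  93  93  94 104  84  88  87  87 106 107 105 104 104 103 103]
 [ 91  91  94  93  94  93 104  84  89  89  89 109 105 104 104 103 102 119]
 [ 92  94  92  94  94  93  94  82  90  89  83  98 104 102 104 120 119 127]
 [106  91  93  94  91  88  95  82  90  90  81  89  97 121 120 126 126 126]
 [115 106  91  94  88  86  79  78  90  90  74  88  98 129 125 126 126 110]
 [114 114  89  92 109  87  51  66  91  90  60  73 114 130 128 112 112 104]
 [114 114 105 106 116 108  66  71  93  92  75  99 102 107 106 104 103 103]
 [112 112 112 113 114 116 107  86  93  94  91 100  93  90  90 105 104 103]
 [109 111 112 112 114 114 117 110  94  94  94  93  92  91  91  98 106 107]]
```

View pics/m21.png

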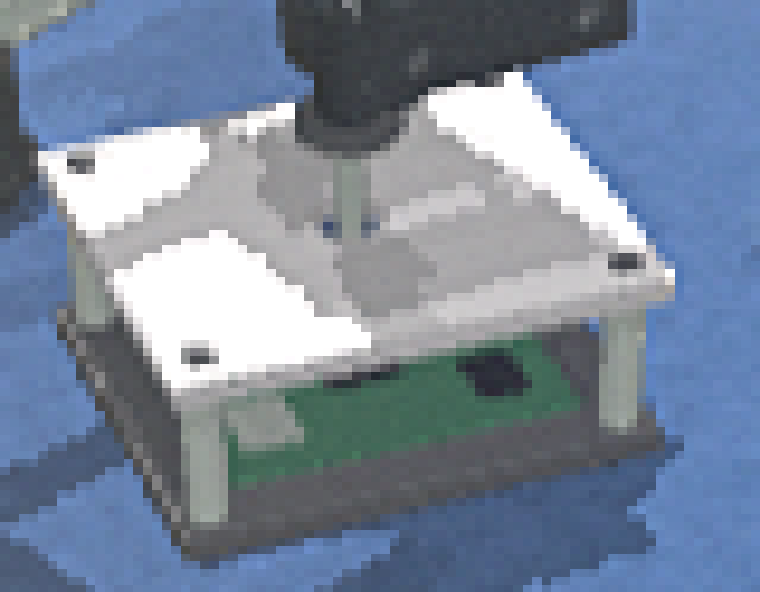

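```bash
python3 - <<'E'
from h import *
F=[];P=[]
for i in range(6):
    o=get_obs();F.append(o["wrist_force"]);P.append(o["position"]);S=read_camera("side")
print(np.mean(F,0).round(2),(np.mean(P,0)*1000).round(1),(np.std(P,0)*1000).round(2),o["time_s"])
g=S["color"].astype(int).sum(2)//3; print(g[178:192,298:316])
for z in(.113,.118): print(z,(proj(S,[.487,.0118,z])+[0,4.1]).round(2))
cv2.imwrite("pics/fin.png",S["color"][:,:,::-1])
E
```

```text
[-0.03 -0.24 -0.58] [488.9  11.1 132.4] [0.06 0.01 0.06] 28.45
[[ 96 157 160  46  47  31  35  34  40  40  41  39  41  37  50  54  98 175]
 [156 177 160  37  51  38  34  33  39  41  36  38  46  50  73  98 103 128]
 [133 135 111  40  51  48  37  36  34  35  41  47  51  48  76 109 106 153]
 [ 90 103 100  40  50  51  50  48  47  48  50  51  49  44  86 109 103 135]
 [ 89  96 101  56  45  52  50  53  53  52  51  48  48  65 104 104 103  99]
 [ 90  92  95  86  58  43  46  50  48  49  47  45  65  97 107 102 102 102]
 [ 92  94  94  95  89  82  72  59  61  61  64  93  99 107 105 105 104 104]
 [ 90  92  93  95  96  95  91  77  86  83  89 110 107 106 106 106 105 106]
 [ 90  92  94  91  92  93  94  82  92  90  95 109 106 105 106 107 105 106]
 [ 90  93  92  93  92  93  94  83  89  88  95 107 106 105 105 104 104 105]
 [ 91  92  92  94  92  93 104  86  90  87  98 104 106 105 105 104 104 103]
 [ 92  93  94  95  93  94 103  87  88  86  99 108 105 104 104 103 103 119]
 [ 91  92  94  92  94  92  94  83  90  90  87  99 104 103 103 119 120 127]
 [108  90  93  94  92  88  94  83  90  89  79  88  95 121 118 128 126 125]]
0.113 [[306.02 186.03]]
0.118 [[305.99 184.5 ]]
```

View pics/fin.png

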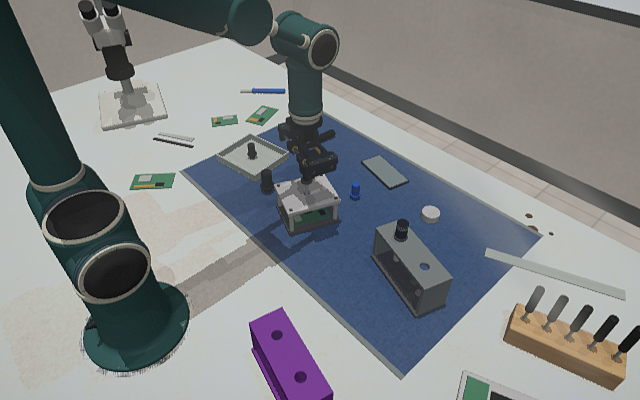

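The collar's lower edge at row 184.2 puts the tip near 0.044 m. One small trim down, then hand in.

>>> jog_arm(
  steps=[
    [1,[0,0,1.5],[0,0,0]],
    [1,[0,0,0],[0,0,0]],
    [1,[0,0,0],[0,0,0]],
    [1,[0,0,0],[0,0,0]],
    [1,[0,0,0],[0,0,0]],
    [1,[0,0,0],[0,0,0]],
  ],
)

```text
time_s: 29.1
position: [0.4888, 0.0111, 0.1307]
tcp_rot: [0.0, 0.991, -0.133, -0.0]
wrist_force: [-0.3, 0.3, -0.3]
finger_gap: 0.0173
```

```bash
python3 - <<'E'
from h import *
go([.489,.0111,.131]);tilt(); print(close_job())
E
```

```text
t 29.1 pos [488.8  11.1 130.7] gap 17.3 F [-0.3  0.3 -0.3] q [-0.03  0.01  2.1  -0.    1.03  1.81]
tool axes
 [[ 9.645e-01 -2.640e-01 -6.000e-04]
 [-2.640e-01 -9.645e-01  3.000e-04]
 [-7.000e-04 -1.000e-04 -1.000e+00]]
shift mm [ 0.2 -0.  -0.3]
level turn [0.0003 0.0006 0.    ]
the job is handed in; nothing more can be done
None
```

I pulled the small black plug and left it standing in the steel tray. Then I took the slim probe and lowered its rod through the guide hole. I handed the job in at 29.1 s, still holding the probe there.

**Last checks:**
- **Centring:** in the side view the rod had equal gaps left and right in the hole mouth, within about 0.5 mm. Front to back is less certain, about 1–2 mm, because the gripper hid the hole from the top camera.
- **Upright and free:** the tool was level to under 0.001 rad. The wrist force was about 0 N, only noise, both at the mouth check and at the end. The rod itself looked upright to about 1° in an earlier picture.
- **Tip height:** about 42 mm above the bench, aiming for midway between 14 and 70 mm. The plate hides the tip, so this comes from the collar's position.
- **Other things:** the thick probe, phone, screwdriver, tin and look-alikes showed no sign of having moved in the side pictures.

**What disagreed:**
- The two cameras placed the hole about 3–4 mm apart, mostly front to back. I trusted the side view because it matched the robot at the stand.
- After the lift, the probe showed about 5 mm higher in the grip than the grasp height implied. I checked this at other yaws and away from the jig, then allowed for it. Without that allowance the tip would be nearer 37 mm, still in the open gap.

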